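# Weighing pans from bench to drying rack with a pan lifter

### The job

Take the pan lifter off its hook, slide its blade under each shallow weighing pan standing at the backstop, and with it carry all the pans there are over to the drying rack, leaving each lying flat and right way up on the bars. Then hang the lifter back on its hook, let go of it, and switch the drying blower beside the rack fully on with its lever. Never touch a pan with the fingers, and leave the other things on the bench where they are.

Things in the scene. Friction and masses are not known exactly. Their poses are not given: they have to be found in the camera images.
- hook_stand: Fixed stand on a 100 x 100 x 8 mm base. +x is the way its peg points (roughly to the robot's right); origin on the table below the hanging lifter's handle. Post 14 x 30 mm, x -62 to -48 mm, top z 158 mm. Rubber pad (24 mm wide, z 56 to 68) from the post to x -6 mm: the hanging lifter's stem leans on it.
- hook_point (a point): Top of the peg where the lifter's eye hangs (stand x -28, z 138 mm); axes as the stand. Peg: 6 mm round bar along x at y 0, its top at z 138, from the post to x -19 mm, where it turns up (tip at z 146, 8 mm above the peg's top, spanning x -22 to -16).
- lifter: Pan lifter, 150 g. +x: the way its flat blade points, z: up along the handle; origin on the blade's underside below the handle's axis. Steel blade 34 mm wide, 1.6 mm thick, x -4 to 96 mm. Stem 6 x 18 mm at x -6 to 0, up to z 56, then the black handle. Hanging, its frame agrees with the stand's, 30 mm higher (it may lean up to 0.06 rad).
- lifter_grip (a point): Where to grip the lifter: centre of the black handle, 95 mm above the blade's underside. Handle 14 mm along x, 20 mm along y (grip across y), z 50 to 120 mm. Axes as the lifter.
- lifter_eye (a point): Underside of the top wire of the hanging eye (lifter x -28, z 108); rests on hook_point. Eye: upright rectangular loop of 4 mm wire, looked through along x, opening 24 mm wide, 26 mm high (z 82 to 108), outer top z 112. Raised 8 to 20 mm (best 13) from hanging it passes over the peg's tip along +x; the same to hang it back.
- lifter_blade (a point): Top of the blade, 50 mm ahead of the handle's axis: a pan carried well has its centre about here. Axes as the lifter.
- backstop: Fixed aluminium bar on the table, 360 mm long (its x), 16 mm high, 16 mm thick. Origin at table level, middle of the face that looks to its -y, toward the pans, which stand along it. Push the blade along the table in the bar's +y: the pan slides against the bar and the blade then runs under it.
- drying_rack: Fixed wire rack, origin on the table under its middle. 3 places along its x (-106, 0, 106 mm), each two 6 mm bars along y, 54 mm apart (48 free), tops z 32, y -62 to 66 mm, free to the table between but for a cross bar at y 66 (top z 9). Open side -y; at y 66 bars turn up to z 49. Places parted by 4 mm wires (x +-53, +-159, top z 40): 102 mm free.
- place_1 (a point): Middle of place 1 of the rack, at bar-top height (z 32 mm). Axes as the rack.
- place_2 (a point): Middle of place 2 of the rack, at bar-top height (z 32 mm). Axes as the rack.
- place_3 (a point): Middle of place 3 of the rack, at bar-top height (z 32 mm). Axes as the rack.
- pan_1_centre (a point): Centre (5 mm over the underside) of weighing pan 1; z out of its open side. May be absent. Round pressed-metal pan, 88 mm across the rim, 10 mm high, about 50 g, too wide and low to grip; flat underside 72 mm across, its edge bevelled, rising 2.4 mm out to 84 mm across, so that the blade runs under.
- pan_1: The same pan 1, origin at the centre of its underside.
- pan_2_centre (a point): Centre (5 mm over the underside) of weighing pan 2; z out of its open side. May be absent. Round pressed-metal pan, 88 mm across the rim, 10 mm high, about 50 g, too wide and low to grip; flat underside 72 mm across, its edge bevelled, rising 2.4 mm out to 84 mm across, so that the blade runs under.
- pan_2: The same pan 2, origin at the centre of its underside.
- pan_3_centre (a point): Centre (5 mm over the underside) of weighing pan 3; z out of its open side. May be absent. Round pressed-metal pan, 88 mm across the rim, 10 mm high, about 50 g, too wide and low to grip; flat underside 72 mm across, its edge bevelled, rising 2.4 mm out to 84 mm across, so that the blade runs under.
- pan_3: The same pan 3, origin at the centre of its underside.
- white_bottle: White reagent bottle, 48 mm across, 92 mm high, origin under it. Bystander.
- timer: Small bench timer 62 x 62 x 15 mm, origin under it. Bystander.
- dropper_bottle: Small white dropper bottle 29 mm across, 71 mm high, origin under it. Bystander.
- switch (a joint): The blower's switch lever, rad: 0 is off (leaning to the blower's -x, toward the robot), 1.0 is fully on (leaning away from the robot). It turns about the blower's y, stays where it is left, and starts near off.
- switch_tip (a point): Centre of the round knob (26 mm across) at the tip of the switch lever. It swings on a 70 mm radius about an axis along the blower's y, through its middle, 96 mm above the table: off 34 mm to the blower's -x, z 157 mm; half-way z 166 mm; fully on 34 mm to +x. A push of about 1 N on the knob moves it.
- blower: Fixed grey drying blower, 150 mm (x) by 90 mm (y), 74 mm high, beyond the rack, on the robot's right; origin on the table under its middle. Its x points roughly away from the robot; its outlet grille looks to +y, at the rack. The switch lever stands on the middle of its top.
Mind the look-alikes: they are no part of the job. Leave any yellow look-alike of the pan_3 alone.

How it is judged:
By the outcome, as a careful person would: the job done as asked, in the order asked, and still so for the second after the job is handed in, with the robot touching nothing.
Of pan_1, pan_2, pan_3 only 2 to 3 are there at a start; the rules pass over those that are not, and their reading is None.
At some moment in a run one of pan_1, pan_2, pan_3 may be knocked a few centimetres aside while the robot is not near it.
It also fails if it takes over 210 s, if anything falls off the work surface, if the arm or the gripper's body presses on something with over 40 N, if the wrist force passes 120 N, or if a joint passes its speed limit or range.

### The arm

A 6-joint arm with a two-finger parallel gripper is mounted at the origin on a cart in front of the work surface, level with it; the furniture and walls round the work are solid. World frame = base frame: x ahead of the robot, y to its left, z up, the work surface at z = 0. Lengths are in m, angles in degrees, forces in N, time in s.
With the tool pointing down it reaches from about 0.35 to 0.95 m from the base axis. Payload 17.4 kg.
Tool frame: the origin (TCP) lies on the centre line of the jaws, within the pads' length; the fingertips stand 11 mm ahead of it and the grasp point (between the pads) lies 8 mm behind it; y points along the fingers, x is the direction in which the jaws open and shut, and the axes are right-handed (so a half turn about y gives the same grasp; the last joint's range is limited). The gripper opens to 93 mm and grips with 3 to 60 N. Pads are 15 mm wide; open, the fingers measure 128 mm over their backs; the gripper's body (75 mm by 188 mm) begins 65 mm behind the grasp point.
Start: joints at [-73.499, 6.646, 82.598, -0, 90.757, -2.166], TCP at [0.216, -0.64, 0.23] pointing down, gripper open.
Joint ranges: [-162.19, 162.19], [-47.58, 125.68], [4.15, 143.07], [-65.23, 245.23], [0.69, 171.88], [-170.13, 170.13]. Speed limits (degrees/s): [108.29, 108.29, 127.2, 180, 180, 180].

### API

Orientations are given as [roll, pitch, yaw] about the fixed x, y, z axes, in that order (R = Rz(yaw) Ry(pitch) Rx(roll)).
In Python, from station import robot gives the robot as it stands.
- The arm moves only by the tool servo_tool, never from a script. Its arguments are lists of equal length, an entry for each row: "delta_rot": the turn, a rotation vector about the tool's x, y, z in units of 5 degrees (1.0 is 5 degrees), a list of three; "travel": the shift along the tool's x, y, z in units of 40 mm (1.0 is 40 mm), a list of three; "fingers": the opening, from 0 (shut) to 1 (fully open). In form: {"delta_rot": [[rx, ry, rz], ...], "travel": [[dx, dy, dz], ...], "fingers": [fingers, ...]}. A call has 1 to 5 rows; each row is the pose to reach, as a shift and turn from the pose commanded when the call began, along the tool's axes at that moment; what a row does not reach only later rows make up. A row lasts 1/12 s, in which the tool goes at most 41.7 mm and 7.16 degrees, less where a joint would pass 70% of its speed; a pose out of reach is approached as far as the arm can. A call with a gripper value outside its range is refused whole. The fingers move at their own pace and stop on an object; the grip force is fixed at half the most. Time passes only in rows, so rows that repeat a pose let the fingers close. It gives the time, the measured TCP pose, the force and the opening at its end, in the units of the state.
- robot.observe(): the state, without advancing time (a new reading comes with each control period).
- robot.get_image(name): name is "scene" or "top"; returns the picture (420x560x3 uint8, red, green, blue); there is no depth.
- robot.camera_params(name): a dict with "intrinsics" (3x3 intrinsics, pixels), "position" and "attitude" of the camera in the world. Camera axes: x right, y up, looking along -z (the intrinsics and any distortion apply to the point x, -y, -z); pixel columns grow to the right and rows downward; lengths in m; the calibration is good to about 2 mm. A picture is of the moment at which its call begins. camera_params takes no time and is no camera call.
- robot.job_done(): hands the job in, once; it reports no verdict.
The state is a dict: "time_s": time; "joints": joint angles; "dq": joint speeds; "joint_torque": joint torques, N m; "position": TCP position; "tool_rot": TCP orientation; "ft_force": force on the tool from outside, world axes, zero at the start; "moment": the same for the moment, N m; "finger_gap": finger opening in m.
Only numpy, scipy, OpenCV 4.12 (cv2) and the standard library are available. Lean on these libraries where they do the work, as an engineer would, in place of code of your own. Each camera call takes 0.05 s, during which the arm holds its last target. There are 200 camera calls.

## Working session

There is one attempt and no reset: what is moved stays moved. The work goes in short steps, Python scripts to look and compute and a tool call to move; the robot and the scene stay as the last step left them, time stands still between calls to the robot, and variables do not carry over. Pictures are saved under pics/ and viewed, about 12 in all and at most 16, crops included, and the job is handed in when it is done.

Besides the shell and the picture viewer there is one more tool, called by a JSON object that holds its "op" and its "data", one argument or row to a line. servo_tool: Moves the arm, as the interface text tells. Its arguments: {"type":"object","properties":{"delta_rot":{"type":"array"},"travel":{"type":"array"},"fingers":{"type":"array"}},"required":["delta_rot","travel","fingers"]}

```bash
ls; mkdir -p pics
python3 - <<'E'
from station import robot
import cv2
print(robot.observe())
for n in("scene","top"):
    print(n,robot.camera_params(n)); cv2.imwrite(f"pics/{n}0.png",robot.get_image(n)[:,:,::-1])
E
```

```text
pics
{'time_s': 0.0, 'joints': array([-7.34993980e+01,  6.67534776e+00,  8.26344345e+01,  4.70482141e-04,
        9.07540078e+01, -2.16529287e+00]), 'dq': array([ 0.04641497, -0.03896213, -0.03965988,  0.05860927,  0.02868914,
       -0.10646389]), 'joint_torque': array([-4.52044687e-04, -7.21270466e+01, -6.22606158e+01,  7.81206088e-02,
        2.38472410e-02, -3.55723148e-05]), 'position': array([ 0.21598417, -0.63933309,  0.22890498]), 'tool_rot': array([-8.99971197e+01,  6.37267032e-02, -7.13340976e+01]), 'ft_force': array([ 0.282679  , -0.18658078, -0.28399447]), 'moment': array([0.01362729, 0.02948436, 0.01803088]), 'finger_gap': 0.09292120512418403}
scene {'intrinsics': array([[423.94551504,   0.        , 278.25956726],
       [  0.        , 423.94551504, 210.09522902],
       [  0.        ,   0.        ,   1.        ]]), 'position': array([-0.02778023,  0.6850744 ,  1.06083869]), 'attitude': array([  44.98315023,    0.67722839, -141.88832327])}
top {'intrinsics': array([[429.45210038,   0.        , 275.12418768],
       [  0.        , 429.45210038, 206.2162539 ],
       [  0.        ,   0.        ,   1.        ]]), 'position': array([ 0.45941151, -0.00849269,  1.21083909]), 'attitude': array([  5.24304531,  -0.61629467, -88.91577054])}
```

View pics/scene0.png

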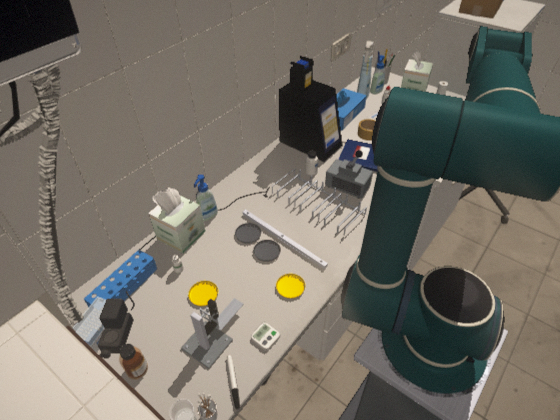

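View pics/top0.png

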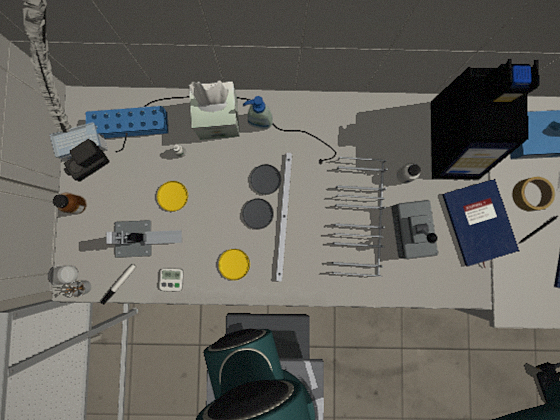

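```bash
cat > h.py <<'E'
import numpy as np, cv2
from scipy.spatial.transform import Rotation as Ro
from station import robot
P={n:robot.camera_params(n) for n in("scene","top")}
def rot(e): return Ro.from_euler('xyz',e,degrees=True).as_matrix()
def ray(n,uv):
    p=P[n];K=p['intrinsics'];d=np.linalg.inv(K)@[uv[0],uv[1],1];d=np.array([d[0],-d[1],-d[2]])
    return p['position'],rot(p['attitude'])@d
def onz(n,uv,z):
    o,d=ray(n,uv);return o+d*(z-o[2])/d[2]
def proj(n,X):
    p=P[n];c=rot(p['attitude']).T@(np.array(X)-p['position']);q=p['intrinsics']@[c[0],-c[1],-c[2]];return q[:2]/q[2]
def tri(u1,u2):
    o1,d1=ray('top',u1);o2,d2=ray('scene',u2)
    t=np.linalg.lstsq(np.c_[d1,-d2],o2-o1,rcond=None)[0]
    a,b=o1+d1*t[0],o2+d2*t[1];return (a+b)/2,np.linalg.norm(a-b)
def snap(n):return robot.get_image(n)[:,:,::-1].copy()
def crop(im,x,y,w,h,s,f):cv2.imwrite(f,cv2.resize(im[y:y+h,x:x+w],None,fx=s,fy=s,interpolation=cv2.INTER_CUBIC))
E
python3 - <<'E'
from h import *
t=cv2.imread('pics/top0.png');s=cv2.imread('pics/scene0.png')
a=cv2.resize(t[140:290,70:205],(0,0),fx=4,fy=4,interpolation=2)
crop(t,70,205,120,100,6,'pics/c1.png')
crop(t,230,140,220,150,3.6,'pics/c2.png')
crop(s,170,150,240,180,3.3,'pics/c3.png')
crop(s,170,280,120,90,6,'pics/c4.png')
E
```

```text
(no output)
```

View pics/c1.png

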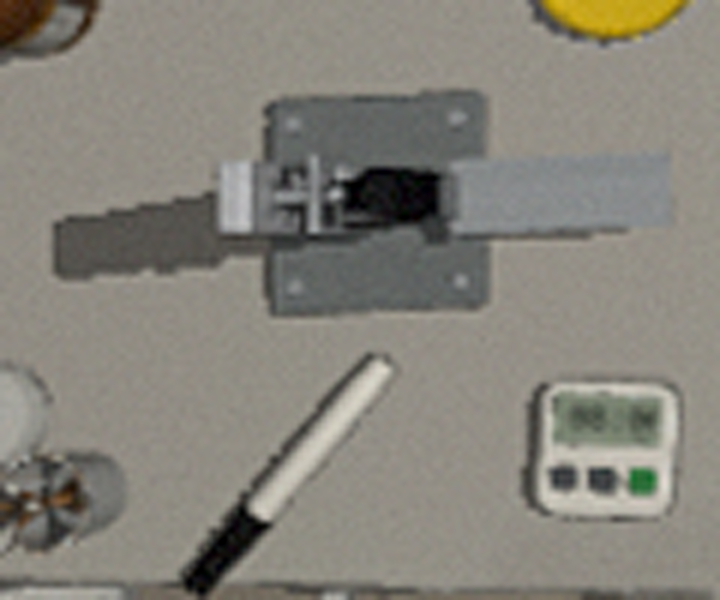

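View pics/c2.png

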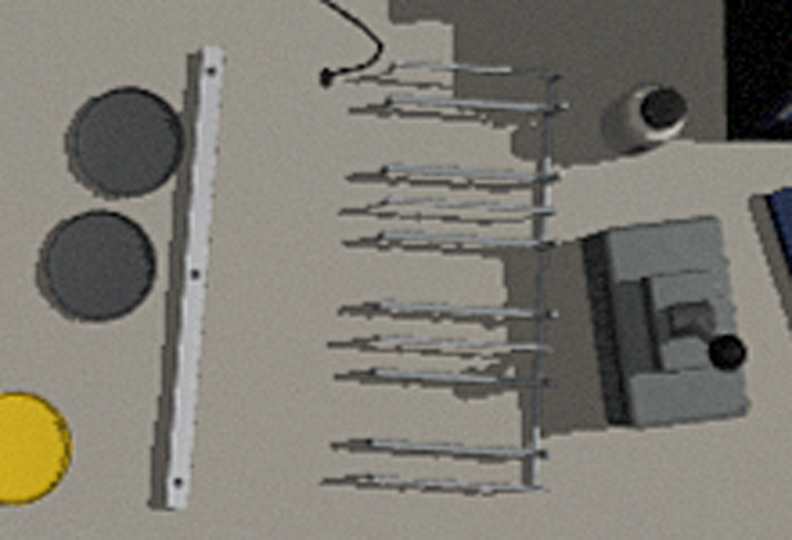

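View pics/c4.png

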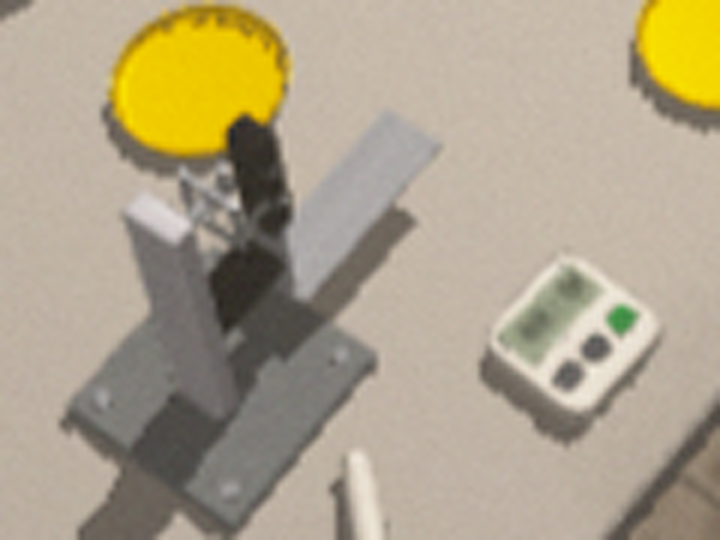

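Run:
```python
from h import *
np.set_printoptions(precision=4,suppress=True)
def q(pts,off,s,z,n='top'):
    return np.array([onz(n,((x+.5)/s-.5+off[0],(y+.5)/s-.5+off[1]),z)for x,y in pts])
c1=(70,205);c2=(230,140)
b=q([(268,101),(486,93),(488,304),(271,316)],c1,6,.008);print('base',b[:,:2],b.mean(0))
b=q([(220,160),(253,160),(252,234),(218,234)],c1,6,.158);print('post',b[:,:2],b.mean(0))
b=q([(669,153),(671,226),(455,163),(455,237)],c1,6,.0316);print('blade',b[:,:2])
b=q([(380,169),(380,221),(437,172),(440,222)],c1,6,.150);print('handle top',b[:,:2],b.mean(0))
b=q([(203,47),(223,47),(166,507),(187,507)],c2,3.6,.016);print('stop',b[:,:2])
b=q([(388,103),(563,106),(383,170),(556,177),(380,236),(553,243),(375,306),(551,314),(370,372),(547,381),(362,441),(543,453)],c2,3.6,.032);print('bars',b[:,:2])
b=q([(607,232),(718,217),(748,410),(635,425)],c2,3.6,.074);print('blower',b[:,:2],b.mean(0))
b=q([(727,352)],c2,3.6,.157);print('knob',b)
for n in("top","scene"):
    im=cv2.imread(f'pics/{n}0.png');h=cv2.cvtColor(im,cv2.COLOR_BGR2HSV)
    m=((h[...,2]<95)&(h[...,1]<60)).astype(np.uint8)
    x0,y0,w,h_=(235,150,55,90) if n=='top' else (225,215,62,55)
    M=np.zeros_like(m);M[y0:y0+h_,x0:x0+w]=m[y0:y0+h_,x0:x0+w]
    for c in cv2.findContours(M,0,1)[0]:
        if cv2.contourArea(c)>150:
            e=cv2.fitEllipse(c);print(n,e,onz(n,e[0],.008))
```

```text
base [[0.5185 0.429 ]
 [0.5242 0.3281]
 [0.4265 0.3227]
 [0.4192 0.4224]] [0.4721 0.3755 0.008 ]
post [[0.4867 0.3926]
 [0.487  0.3793]
 [0.457  0.3781]
 [0.4568 0.3918]] [0.4719 0.3854 0.158 ]
blade [[0.4971 0.237 ]
 [0.464  0.2348]
 [0.4907 0.3341]
 [0.4571 0.3325]]
handle top [[0.4845 0.3302]
 [0.4633 0.3292]
 [0.4837 0.3069]
 [0.4634 0.3047]] [0.4737 0.3177 0.15  ]
stop [[ 0.7218 -0.0472]
 [ 0.7222 -0.0629]
 [ 0.3643 -0.0249]
 [ 0.3645 -0.0409]]
bars [[ 0.6774 -0.1905]
 [ 0.6779 -0.3262]
 [ 0.6251 -0.1869]
 [ 0.6223 -0.3205]
 [ 0.5739 -0.1849]
 [ 0.5712 -0.318 ]
 [ 0.5202 -0.1814]
 [ 0.5167 -0.3162]
 [ 0.4699 -0.1779]
 [ 0.4656 -0.3129]
 [ 0.4176 -0.1722]
 [ 0.4112 -0.3097]]
blower [[ 0.5762 -0.3471]
 [ 0.589  -0.4298]
 [ 0.447  -0.4499]
 [ 0.4345 -0.3666]] [ 0.5117 -0.3984  0.074 ]
knob [[ 0.487  -0.4039  0.157 ]]
top ((256.38922119140625, 213.4541015625), (29.905433654785156, 32.55573272705078), 77.37578582763672) [0.5486 0.0329 0.008 ]
top ((265.5133361816406, 200.71475219726562), (32.878719329833984, 117.93606567382812), 5.577451229095459) [0.585 0.008 0.008]
```

View pics/c3.png

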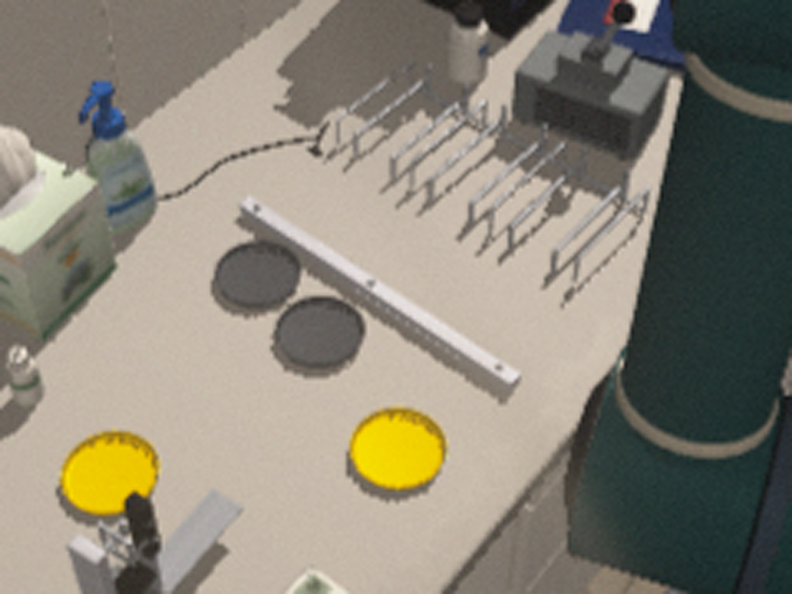

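```bash
cat >> h.py <<'E'
def plan(pos,phi,ncalls,cmd=None,f=None):
    """rows for ncalls x5 rows, straight line, tool down, phi = angle of tool x"""
    s=robot.observe();p0,r0=(np.array(s['position']),Ro.from_euler('xyz',s['tool_rot'],degrees=True)) if cmd is None else cmd
    r1=Ro.from_euler('xyz',[-90,0,phi],degrees=True);pos=np.array(pos)
    dv=(r0.inv()*r1).as_rotvec();n=ncalls*5
    for c in range(ncalls):
        rs=r0*Ro.from_rotvec(dv*c/ncalls);ps=p0+(pos-p0)*c/ncalls
        k=range(1,6);T=rs.inv().apply((pos-p0)/ncalls)/.04;D=dv/ncalls/np.radians(5)
        print('call%d travel %s rot %s'%(c,np.round(T,3),np.round(D,2)))
    return pos,r1
def st():
    s=robot.observe();print('t%.2f'%s['time_s'],np.round(s['position'],4),np.round(s['tool_rot'],2),'F',np.round(s['ft_force'],1),'M',np.round(s['moment'],2),'gap %.4f'%s['finger_gap'])
E
python3 - <<'E'
from h import *
np.set_printoptions(precision=4,suppress=True)
t=cv2.imread('pics/top0.png',0)[150:285,315:390]
L=cv2.createLineSegmentDetector().detect(cv2.resize(t,None,fx=4,fy=4,interpolation=2))[0][:,0]
for l in sorted(L,key=lambda l:l[1]):
    l=(l+.5)/4-.5
    a=onz('top',(l[0]+315,l[1]+150),.03);b=onz('top',(l[2]+315,l[3]+150),.03)
    if np.hypot(*(a-b)[:2])>.06: d=(b-a)*np.sign((a-b)[1]);print(a[:2],b[:2],np.degrees(np.arctan2(d[1],d[0])))
for p in[(265.3,179.4),(257.5,213.9)]:print(onz('top',p,.01))
c=plan((.5,-.15,.30),-35,3);plan((.474,.331,.25),4,3,c)
E
```

```text
[ 0.6784 -0.2367] [ 0.6745 -0.3049] -93.29969774916019
[ 0.6798 -0.3118] [ 0.6824 -0.2394] -92.09122990027855
[ 0.4676 -0.1839] [ 0.4639 -0.2741] -92.3885061826921
[ 0.4141 -0.1808] [ 0.4088 -0.2947] -92.66700119139459
[0.6453 0.0099 0.01  ]
[0.5472 0.0296 0.01  ]
call0 travel [-3.106 -0.588  3.547] rot [-0.   -2.42 -0.  ]
call1 travel [-2.293 -0.59   4.12 ] rot [-0.   -2.42 -0.  ]
call2 travel [-1.377 -0.591  4.509] rot [-0.   -2.42 -0.  ]
call0 travel [-2.477  0.417  3.159] rot [-0.  -2.6  0. ]
call1 travel [-1.702  0.417  3.635] rot [-0.  -2.6  0. ]
call2 travel [-0.841  0.417  3.925] rot [-0.  -2.6  0. ]
```

{"op": "servo_tool", "data": {
  "delta_rot": [
    [0,-2.42,0],
    [0,-2.42,0],
    [0,-2.42,0],
    [0,-2.42,0],
    [0,-2.42,0]
  ],
  "travel": [
    [-3.1,-0.6,3.55],
    [-3.1,-0.6,3.55],
    [-3.1,-0.6,3.55],
    [-3.1,-0.6,3.55],
    [-3.1,-0.6,3.55]
  ],
  "fingers": [1,1,1,1,1]
}}

```text
time_s: 0.52
position: [0.3122, -0.4737, 0.2542]
tool_rot: [-90.0, -0.0, -59.2]
ft_force: [0.3, 0.4, 0.1]
finger_gap: 0.0928
```

{"op": "servo_tool", "data": {
  "delta_rot": [
    [0,-2.42,0],
    [0,-2.42,0],
    [0,-2.42,0],
    [0,-2.42,0],
    [0,-2.42,0]
  ],
  "travel": [
    [-2.3,-0.6,4.1],
    [-2.3,-0.6,4.1],
    [-2.3,-0.6,4.1],
    [-2.3,-0.6,4.1],
    [-2.3,-0.6,4.1]
  ],
  "fingers": [1,1,1,1,1]
}}

```text
time_s: 0.93
position: [0.406, -0.3106, 0.2783]
tool_rot: [-90.0, -0.0, -47.0]
ft_force: [-0.0, -0.3, -0.5]
finger_gap: 0.0932
```

{"op": "servo_tool", "data": {
  "delta_rot": [
    [0,-2.42,0],
    [0,-2.42,0],
    [0,-2.42,0],
    [0,-2.42,0],
    [0,-2.42,0]
  ],
  "travel": [
    [-1.4,-0.6,4.5],
    [-1.4,-0.6,4.5],
    [-1.4,-0.6,4.5],
    [-1.4,-0.6,4.5],
    [-1.4,-0.6,4.5]
  ],
  "fingers": [1,1,1,1,1]
}}

```text
time_s: 1.35
position: [0.4997, -0.1469, 0.3021]
tool_rot: [-90.0, -0.0, -34.9]
ft_force: [0.2, -1.2, 0.9]
finger_gap: 0.0928
```

{"op": "servo_tool", "data": {
  "delta_rot": [
    [0,-2.6,0],
    [0,-2.6,0],
    [0,-2.6,0],
    [0,-2.6,0],
    [0,-2.6,0]
  ],
  "travel": [
    [-2.5,0.4,3.15],
    [-2.5,0.4,3.15],
    [-2.5,0.4,3.15],
    [-2.5,0.4,3.15],
    [-2.5,0.4,3.15]
  ],
  "fingers": [1,1,1,1,1]
}}

```text
time_s: 1.77
position: [0.4882, 0.0154, 0.2849]
tool_rot: [-89.9, 0.1, -21.8]
ft_force: [-0.3, -0.3, -0.2]
finger_gap: 0.0927
```

{"op": "servo_tool", "data": {
  "delta_rot": [
    [0,-2.6,0],
    [0,-2.6,0],
    [0,-2.6,0],
    [0,-2.6,0],
    [0,-2.6,0]
  ],
  "travel": [
    [-1.7,0.4,3.6],
    [-1.7,0.4,3.6],
    [-1.7,0.4,3.6],
    [-1.7,0.4,3.6],
    [-1.7,0.4,3.6]
  ],
  "fingers": [1,1,1,1,1]
}}

```text
time_s: 2.18
position: [0.479, 0.1738, 0.2684]
tool_rot: [-90.0, 0.1, -8.8]
ft_force: [0.3, -0.6, -0.5]
finger_gap: 0.0929
```

{"op": "servo_tool", "data": {
  "delta_rot": [
    [0,-2.6,0],
    [0,-2.6,0],
    [0,-2.6,0],
    [0,-2.6,0],
    [0,-2.6,0]
  ],
  "travel": [
    [-0.8,0.4,3.9],
    [-0.8,0.4,3.9],
    [-0.8,0.4,3.9],
    [-0.8,0.4,3.9],
    [-0.8,0.4,3.9]
  ],
  "fingers": [1,1,1,1,1]
}}

```text
time_s: 2.6
position: [0.472, 0.3326, 0.2519]
tool_rot: [-90.0, 0.1, 4.2]
ft_force: [-0.7, -0.4, 0.4]
finger_gap: 0.093
```

Run:
```python
from h import *
st()
plan((.474,.331,.117),4,1)
```

```text
t2.60 [0.472  0.3326 0.2519] [-90.     0.13   4.15] F [-0.7 -0.4  0.4] M [-0.04 -0.1  -0.09] gap 0.0930
call0 travel [ 0.055  3.371 -0.043] rot [ 0.    0.03 -0.03]
```

{"op": "servo_tool", "data": {
  "delta_rot": [
    [0,0,0],
    [0,0,0],
    [0,0,0],
    [0,0,0],
    [0,0,0]
  ],
  "travel": [
    [0.05,0.8,-0.03],
    [0.05,1.6,-0.03],
    [0.05,2.4,-0.03],
    [0.05,3.0,-0.03],
    [0.05,3.37,-0.03]
  ],
  "fingers": [1,1,1,1,1]
}}

```text
time_s: 3.02
position: [0.4743, 0.3262, 0.1155]
tool_rot: [-90.1, 0.2, 4.0]
ft_force: [0.2, 0.0, 0.4]
finger_gap: 0.0924
```

{"op": "servo_tool", "data": {
  "delta_rot": [
    [0,0,0],
    [0,0,0],
    [0,0,0],
    [0,0,0],
    [0,0,0]
  ],
  "travel": [
    [0,0,0],
    [0,0,0],
    [0,0,0],
    [0,0,0],
    [0,0,0]
  ],
  "fingers": [0.5,0.3,0.2,0.1,0]
}}

```text
time_s: 3.43
position: [0.4755, 0.3277, 0.1203]
tool_rot: [-89.9, -0.1, 4.0]
ft_force: [-0.8, -1.1, -1.0]
finger_gap: 0.0643
```

{"op": "servo_tool", "data": {
  "delta_rot": [
    [0,0,0],
    [0,0,0],
    [0,0,0],
    [0,0,0],
    [0,0,0]
  ],
  "travel": [
    [0,0,0],
    [0,0,0],
    [0,0,0],
    [0,0,0],
    [0,0,0]
  ],
  "fingers": [0,0,0,0,0]
}}

```text
time_s: 3.85
position: [0.475, 0.3275, 0.1189]
tool_rot: [-90.0, -0.0, 4.0]
ft_force: [0.0, 0.8, 0.3]
finger_gap: 0.0313
```

Run:
```python
from h import *
st()
cv2.imwrite('pics/top1.png',snap('top'));s=snap('scene');crop(s,150,250,150,115,5,'pics/s1.png');cv2.imwrite('pics/scene1.png',s)
```

```text
t3.85 [0.475  0.3275 0.1189] [-90.    -0.     3.97] F [0.  0.8 0.3] M [-0.05 -0.17  0.  ] gap 0.0313
```

View pics/s1.png

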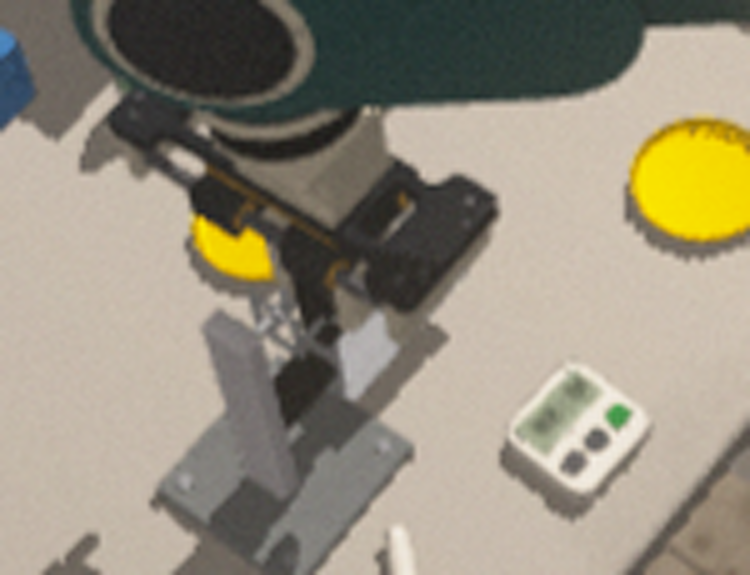

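{"op": "servo_tool", "data": {
  "delta_rot": [
    [0,0,0],
    [0,0,0],
    [0,0,0]
  ],
  "travel": [
    [0,0.05,0.12],
    [0,0.05,0.12],
    [0,0.05,0.12]
  ],
  "fingers": [0.4,0.4,0.4]
}}

```text
time_s: 4.2
position: [0.4745, 0.3325, 0.1166]
tool_rot: [-90.0, 0.0, 4.0]
ft_force: [-0.1, 0.0, 0.6]
finger_gap: 0.0358
```

{"op": "servo_tool", "data": {
  "delta_rot": [
    [0,0,0],
    [0,0,0],
    [0,0,0],
    [0,0,0],
    [0,0,0]
  ],
  "travel": [
    [0,0,0],
    [0,0,0],
    [0,0,0],
    [0,0,0],
    [0,0,0]
  ],
  "fingers": [0,0,0,0,0]
}}

```text
time_s: 4.62
position: [0.4747, 0.3322, 0.1169]
tool_rot: [-90.0, -0.0, 4.0]
ft_force: [0.4, 0.3, 0.5]
finger_gap: 0.0198
```

{"op": "servo_tool", "data": {
  "delta_rot": [
    [0,0,0],
    [0,0,0],
    [0,0,0],
    [0,0,0],
    [0,0,0]
  ],
  "travel": [
    [0,0,0],
    [0,0,0],
    [0,0,0],
    [0,0,0],
    [0,0,0]
  ],
  "fingers": [0,0,0,0,0]
}}

```text
time_s: 5.03
position: [0.4747, 0.3322, 0.1169]
tool_rot: [-90.0, -0.0, 4.0]
ft_force: [-0.1, -0.1, 1.8]
finger_gap: 0.0203
```

Run:
```python
from h import *
st()
t=snap('top');cv2.imwrite('pics/top1.png',t);s=snap('scene');cv2.imwrite('pics/scene1.png',s)
a=cv2.resize(t[200:280,80:200],None,fx=5,fy=5,interpolation=2);cv2.imwrite('pics/t1.png',a)
```

```text
t5.03 [0.4747 0.3322 0.1169] [-90.    -0.     3.97] F [-0.1 -0.1  1.8] M [-0.14 -0.19 -0.02] gap 0.0203
```

View pics/t1.png

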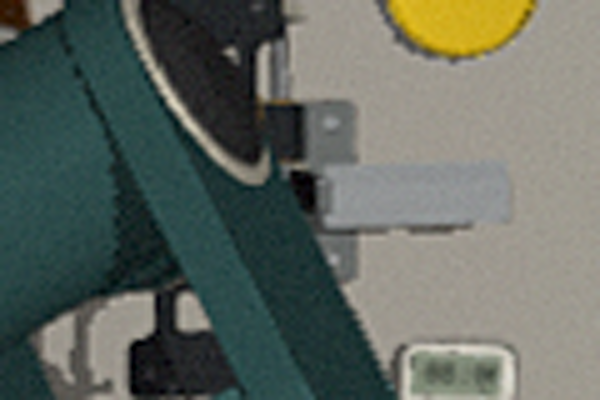

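Run:
```python
from h import *
R=lambda f:Ro.from_euler('xyz',[-90,0,f],degrees=True)
c=(np.array([.4747,.3322,.1169]),R(3.97))
for p,f,n in[((.4747,.3322,.1299),3.97,1),((.4789,.2723,.1299),3.97,1),((.5566,.179,.115),-3.6,1),((.5566,.179,.090),-3.6,1)]: c=plan(p,f,n,c)
for p in[(171.5,196),(233,264.5)]:print(onz('top',p,.01))
```

```text
call0 travel [ 0.    -0.325  0.   ] rot [0. 0. 0.]
call0 travel [ 1.000e-03 -0.000e+00 -1.501e+00] rot [0. 0. 0.]
call0 travel [ 1.776  0.372 -2.461] rot [ 0.    1.51 -0.  ]
call0 travel [ 0.     0.625 -0.   ] rot [0. 0. 0.]
[0.59283765 0.2720482  0.01      ]
[0.40537828 0.09430556 0.01      ]
```

{"op": "servo_tool", "data": {
  "delta_rot": [
    [0,0,0],
    [0,0,0],
    [0,0,0],
    [0,0,0],
    [0,0,0]
  ],
  "travel": [
    [0,-0.15,0],
    [0,-0.325,0],
    [0,-0.325,0],
    [0,-0.325,0],
    [0,-0.325,0]
  ],
  "fingers": [0,0,0,0,0]
}}

```text
time_s: 5.55
position: [0.4747, 0.3323, 0.1299]
tool_rot: [-90.0, -0.0, 4.0]
ft_force: [0.1, -0.5, -0.5]
finger_gap: 0.0202
```

{"op": "servo_tool", "data": {
  "delta_rot": [
    [0,0,0],
    [0,0,0],
    [0,0,0],
    [0,0,0],
    [0,0,0]
  ],
  "travel": [
    [0,0,-0.3],
    [0,0,-0.7],
    [0,0,-1.1],
    [0,0,-1.5],
    [0,0,-1.5]
  ],
  "fingers": [0,0,0,0,0]
}}

```text
time_s: 5.97
position: [0.4788, 0.27, 0.1297]
tool_rot: [-90.0, 0.0, 3.9]
ft_force: [-0.4, -0.0, -2.1]
finger_gap: 0.0194
```

{"op": "servo_tool", "data": {
  "delta_rot": [
    [0,0.4,0],
    [0,0.8,0],
    [0,1.2,0],
    [0,1.51,0],
    [0,1.51,0]
  ],
  "travel": [
    [0.45,0,-0.6],
    [0.9,0,-1.2],
    [1.3,0.2,-1.8],
    [1.78,0.37,-2.46],
    [1.78,0.37,-2.46]
  ],
  "fingers": [0,0,0,0,0]
}}

```text
time_s: 6.38
position: [0.5585, 0.1756, 0.1134]
tool_rot: [-90.1, 0.1, -3.8]
ft_force: [-0.1, -0.9, -1.6]
finger_gap: 0.0196
```

{"op": "servo_tool", "data": {
  "delta_rot": [
    [0,0,0],
    [0,0,0],
    [0,0,0],
    [0,0,0],
    [0,0,0]
  ],
  "travel": [
    [0,0.3,0],
    [0,0.45,0],
    [0,0.5,0],
    [0,0.5,0],
    [0,0.5,0]
  ],
  "fingers": [0,0,0,0,0]
}}

```text
time_s: 6.8
position: [0.5563, 0.1798, 0.0951]
tool_rot: [-90.0, 0.0, -3.5]
ft_force: [0.1, -0.5, -2.0]
finger_gap: 0.0199
```

Run:
```python
from h import *
st()
t=snap('top');s=snap('scene')
a=cv2.resize(t[130:290,130:310],None,fx=3.3,fy=3.3,interpolation=2);b=cv2.resize(s[200:330,170:300],None,fx=4,fy=4,interpolation=2)
cv2.imwrite('pics/t2.png',a);cv2.imwrite('pics/s2.png',b)
```

```text
t6.80 [0.5563 0.1798 0.0951] [-90.     0.    -3.52] F [ 0.1 -0.5 -2. ] M [-0.04 -0.09  0.  ] gap 0.0199
```

View pics/t2.png

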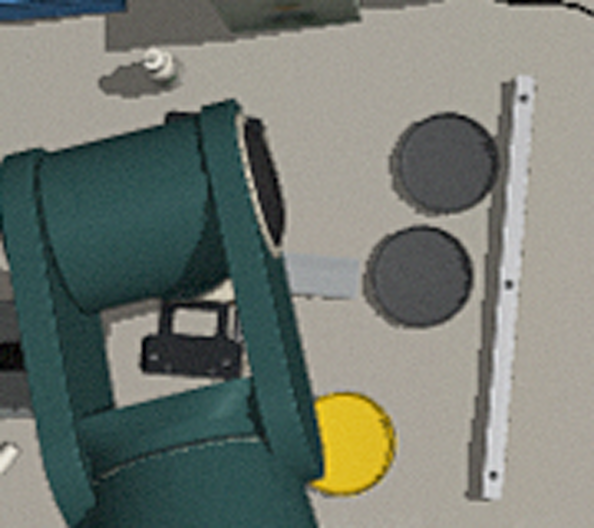

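{"op": "servo_tool", "data": {
  "delta_rot": [
    [0,0,0],
    [0,0,0],
    [0,0,0]
  ],
  "travel": [
    [0,0.1,0.1],
    [0,0.14,0.1],
    [0,0.14,0.1]
  ],
  "fingers": [0,0,0]
}}

```text
time_s: 7.15
position: [0.5566, 0.1834, 0.0889]
tool_rot: [-90.0, 0.0, -3.6]
ft_force: [-1.1, 0.2, -1.6]
finger_gap: 0.0199
```

{"op": "servo_tool", "data": {
  "delta_rot": [
    [0,0,0],
    [0,0,0],
    [0,0,0]
  ],
  "travel": [
    [0,0.02,0],
    [0,0.02,0],
    [0,0.02,0]
  ],
  "fingers": [0,0,0]
}}

```text
time_s: 7.4
position: [0.5569, 0.1831, 0.0887]
tool_rot: [-90.0, -0.0, -3.6]
ft_force: [0.6, -0.1, -1.6]
finger_gap: 0.0201
```

{"op": "servo_tool", "data": {
  "delta_rot": [
    [0,0,0],
    [0,0,0],
    [0,0,0]
  ],
  "travel": [
    [0,0.02,0],
    [0,0.02,0],
    [0,0.02,0]
  ],
  "fingers": [0,0,0]
}}

```text
time_s: 7.65
position: [0.5569, 0.1831, 0.0878]
tool_rot: [-90.0, 0.0, -3.6]
ft_force: [-0.1, -0.4, -2.4]
finger_gap: 0.0203
```

{"op": "servo_tool", "data": {
  "delta_rot": [
    [0,0,0],
    [0,0,0],
    [0,0,0]
  ],
  "travel": [
    [0,0.02,0],
    [0,0.02,0],
    [0,0.02,0]
  ],
  "fingers": [0,0,0]
}}

```text
time_s: 7.9
position: [0.557, 0.1833, 0.0874]
tool_rot: [-90.0, -0.0, -3.6]
ft_force: [-0.9, 2.5, 3.7]
finger_gap: 0.0201
```

{"op": "servo_tool", "data": {
  "delta_rot": [
    [0,0,0],
    [0,0,0],
    [0,0,0],
    [0,0,0],
    [0,0,0]
  ],
  "travel": [
    [0,-0.01,0],
    [0,-0.01,0],
    [0,-0.01,0],
    [0,-0.01,0],
    [0,-0.01,0]
  ],
  "fingers": [0.27,0.27,0.27,0.27,0.27]
}}

```text
time_s: 8.32
position: [0.5568, 0.1831, 0.0873]
tool_rot: [-90.0, 0.0, -3.6]
ft_force: [-0.2, -0.0, -0.5]
finger_gap: 0.0248
```

{"op": "servo_tool", "data": {
  "delta_rot": [
    [0,0,0],
    [0,0,0],
    [0,0,0],
    [0,0,0],
    [0,0,0]
  ],
  "travel": [
    [0,0,0],
    [0,0,0],
    [0,0,0],
    [0,0,0],
    [0,0,0]
  ],
  "fingers": [0.27,0.27,0,0,0]
}}

```text
time_s: 8.73
position: [0.5569, 0.1832, 0.0874]
tool_rot: [-90.0, 0.0, -3.6]
ft_force: [0.4, 0.7, -0.5]
finger_gap: 0.02
```

{"op": "servo_tool", "data": {
  "delta_rot": [
    [0,0,0],
    [0,0,0],
    [0,0,0],
    [0,0,0],
    [0,0,0]
  ],
  "travel": [
    [0,0,0],
    [0,0,0],
    [0,0,0],
    [0,0,0],
    [0,0,0]
  ],
  "fingers": [0,0,0,0,0]
}}

```text
time_s: 9.15
position: [0.5569, 0.1832, 0.0874]
tool_rot: [-90.0, 0.0, -3.6]
ft_force: [0.4, 0.6, -0.4]
finger_gap: 0.0198
```

Run:
```python
from h import *
st()
t=snap('top');s=snap('scene');cv2.imwrite('pics/top3.png',t);cv2.imwrite('pics/scene3.png',s)
a=cv2.resize(t[180:240,195:315],None,fx=5,fy=5,interpolation=2);b=cv2.resize(s[215:275,190:310],None,fx=5,fy=5,interpolation=2)
cv2.imwrite('pics/t3.png',np.vstack([a,b]))
```

```text
t9.15 [0.5569 0.1832 0.0874] [-90.     0.    -3.58] F [ 0.4  0.6 -0.4] M [-0.01 -0.1  -0.02] gap 0.0198
```

View pics/t3.png

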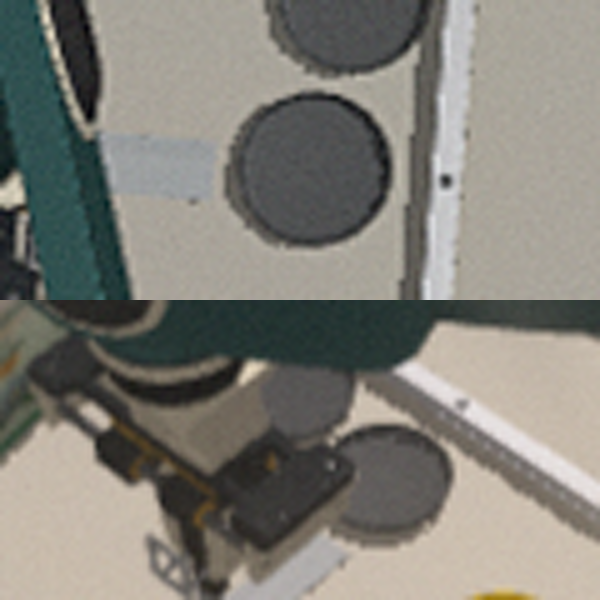

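Run:
```python
from h import *
f=lambda x,y,z:onz('top',((x+.5)/5-.5+195,(y+.5)/5-.5+180),z)
a=f(216,140,.0016);b=f(211,200,.0016);print('tip',a,b)
d=np.array([-.0628,-.998])
g=f(433,172,.016);g2=f(441,50,.016);g3=f(422,298,.016);print('face',g,g2,g3,np.degrees(np.arctan2(*(g3-g2)[:2])))
p=f(314,169,.01);print('pan',p)
tip=np.array([.5569,.1832])+.096*d;print('nominal tip',tip,'img dist tip->face',(g-(a+b)/2)[:2]@d,'nominal',(g[:2]-tip)@d,'lateral pan',(p[:2]-tip)@[d[1],-d[0]])
```

```text
tip [0.56458701 0.08592688 0.0016    ] [0.53060658 0.08782947 0.0016    ]
face [ 0.54781991 -0.03662923  0.016     ] [ 0.61650329 -0.03990718  0.016     ] [ 0.477608   -0.03176042  0.016     ] -86.64322084767517
pan [0.54863425 0.0299615  0.01      ]
nominal tip [0.5508712 0.087392 ] img dist tip->face 0.12324637403367648 nominal 0.12396480655132694 lateral pan -0.001374163807884688
```

{"op": "servo_tool", "data": {
  "delta_rot": [
    [0,0,0],
    [0,0,0],
    [0,0,0],
    [0,0,0],
    [0,0,0]
  ],
  "travel": [
    [0.03,0,-0.2],
    [0.03,0,-0.4],
    [0.03,0,-0.6],
    [0.03,0,-0.8],
    [0.03,0,-1.0]
  ],
  "fingers": [0,0,0,0,0]
}}

```text
time_s: 9.67
position: [0.5555, 0.1421, 0.0874]
tool_rot: [-90.0, 0.0, -3.6]
ft_force: [-0.2, -0.2, -1.6]
finger_gap: 0.0199
```

{"op": "servo_tool", "data": {
  "delta_rot": [
    [0,0,0],
    [0,0,0],
    [0,0,0],
    [0,0,0],
    [0,0,0]
  ],
  "travel": [
    [0,0,-0.2],
    [0,0,-0.4],
    [0,0,-0.6],
    [0,0,-0.8],
    [0,0,-1.0]
  ],
  "fingers": [0,0,0,0,0]
}}

```text
time_s: 10.08
position: [0.553, 0.1024, 0.0874]
tool_rot: [-90.0, 0.0, -3.6]
ft_force: [1.3, 0.5, -1.5]
finger_gap: 0.0197
```

Run:
```python
from h import *
st()
t=snap('top');s=snap('scene');cv2.imwrite('pics/top4.png',t);cv2.imwrite('pics/scene4.png',s)
a=cv2.resize(t[150:240,220:310],None,fx=5,fy=5,interpolation=2);b=cv2.resize(s[215:275,220:310],None,fx=5,fy=5,interpolation=2)
cv2.imwrite('pics/t4.png',np.hstack([a,b[:,:340] if 0 else cv2.copyMakeBorder(b,0,150,0,0,0)])[:, :800])
```

```text
t10.08 [0.553  0.1024 0.0874] [-90.     0.    -3.59] F [ 1.3  0.5 -1.5] M [ 0.09 -0.12  0.06] gap 0.0197
```

View pics/t4.png

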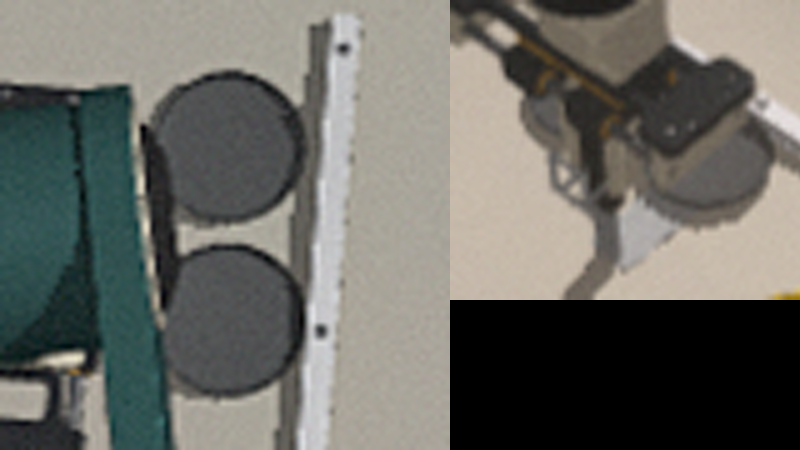

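{"op": "servo_tool", "data": {
  "delta_rot": [
    [0,0,0],
    [0,0,0],
    [0,0,0],
    [0,0,0],
    [0,0,0]
  ],
  "travel": [
    [0,0,-0.2],
    [0,0,-0.4],
    [0,0,-0.6],
    [0,0,-0.7],
    [0,0,-0.8]
  ],
  "fingers": [0,0,0,0,0]
}}

```text
time_s: 10.6
position: [0.551, 0.0707, 0.0874]
tool_rot: [-90.0, 0.0, -3.6]
ft_force: [0.5, 0.8, -0.1]
finger_gap: 0.0197
```

{"op": "servo_tool", "data": {
  "delta_rot": [
    [0,0,0],
    [0,0,0],
    [0,0,0]
  ],
  "travel": [
    [0,0,-0.1],
    [0,0,-0.1],
    [0,0,-0.1]
  ],
  "fingers": [0,0,0]
}}

```text
time_s: 10.85
position: [0.5508, 0.0671, 0.0874]
tool_rot: [-90.0, 0.0, -3.6]
ft_force: [-0.3, -0.5, -1.2]
finger_gap: 0.0203
```

{"op": "servo_tool", "data": {
  "delta_rot": [
    [0,0,0],
    [0,0,0],
    [0,0,0]
  ],
  "travel": [
    [0,0,-0.05],
    [0,0,-0.05],
    [0,0,-0.05]
  ],
  "fingers": [0,0,0]
}}

```text
time_s: 11.1
position: [0.5507, 0.0654, 0.0874]
tool_rot: [-90.0, 0.0, -3.6]
ft_force: [-0.8, 0.1, -1.2]
finger_gap: 0.0197
```

{"op": "servo_tool", "data": {
  "delta_rot": [
    [0,0,0],
    [0,0,0],
    [0,0,0]
  ],
  "travel": [
    [0,0,-0.05],
    [0,0,-0.05],
    [0,0,-0.05]
  ],
  "fingers": [0,0,0]
}}

```text
time_s: 11.35
position: [0.5506, 0.0633, 0.0874]
tool_rot: [-90.0, 0.0, -3.6]
ft_force: [0.0, 0.2, -0.8]
finger_gap: 0.0199
```

{"op": "servo_tool", "data": {
  "delta_rot": [
    [0,0,0],
    [0,0,0],
    [0,0,0],
    [0,0,0],
    [0,0,0]
  ],
  "travel": [
    [0,-0.05,0],
    [0,-0.2,0],
    [0,-0.5,0],
    [0,-0.8,0],
    [0,-1.0,0]
  ],
  "fingers": [0,0,0,0,0]
}}

```text
time_s: 11.77
position: [0.5511, 0.0634, 0.1299]
tool_rot: [-90.0, -0.1, -3.6]
ft_force: [-0.2, -0.2, -1.3]
finger_gap: 0.0196
```

{"op": "servo_tool", "data": {
  "delta_rot": [
    [0,0,0],
    [0,0,0],
    [0,0,0]
  ],
  "travel": [
    [0,-0.3,0],
    [0,-0.55,0],
    [0,-0.55,0]
  ],
  "fingers": [0,0,0]
}}

```text
time_s: 12.02
position: [0.5514, 0.0634, 0.1524]
tool_rot: [-90.0, -0.2, -3.6]
ft_force: [0.5, 0.8, -1.8]
finger_gap: 0.0196
```

Run:
```python
from h import *
st()
t=snap('top');s=snap('scene');cv2.imwrite('pics/top5.png',t);cv2.imwrite('pics/scene5.png',s)
a=cv2.resize(t[150:240,220:310],None,fx=4,fy=4,interpolation=2);b=cv2.resize(s[195:285,210:310],None,fx=4,fy=4,interpolation=2)
cv2.imwrite('pics/t5.png',np.hstack([a,b]))
plan((.5472,-.197,.15),-2.6,2)
```

```text
t12.02 [0.5514 0.0634 0.1524] [-89.98  -0.19  -3.58] F [ 0.5  0.8 -1.8] M [-0.01 -0.12 -0.03] gap 0.0196
call0 travel [ 1.60e-01 -2.00e-03 -3.25e+00] rot [-0.  -0.1  0. ]
call1 travel [ 1.320e-01 -2.000e-03 -3.252e+00] rot [-0.  -0.1  0. ]
```

View pics/t5.png

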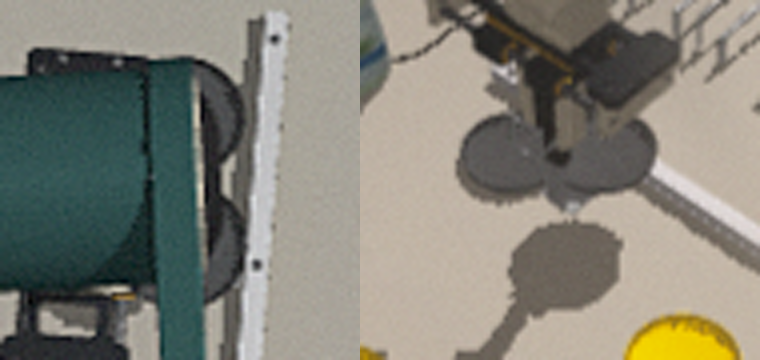

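{"op": "servo_tool", "data": {
  "delta_rot": [
    [0,0,0],
    [0,-0.05,0],
    [0,-0.1,0],
    [0,-0.15,0],
    [0,-0.2,0]
  ],
  "travel": [
    [0.0,0,-0.15],
    [0.02,0,-0.5],
    [0.05,0,-1.0],
    [0.07,0,-1.5],
    [0.1,0,-2.0]
  ],
  "fingers": [0,0,0,0,0]
}}

```text
time_s: 12.53
position: [0.549, -0.0179, 0.1486]
tool_rot: [-90.0, 0.1, -2.5]
ft_force: [1.0, -0.1, -2.4]
finger_gap: 0.02
```

{"op": "servo_tool", "data": {
  "delta_rot": [
    [0,0,0],
    [0,0,0],
    [0,0,0],
    [0,0,0],
    [0,0,0]
  ],
  "travel": [
    [0.02,0,-0.5],
    [0.05,0,-1.0],
    [0.07,0,-1.5],
    [0.1,0,-2.0],
    [0.1,0,-2.5]
  ],
  "fingers": [0,0,0,0,0]
}}

```text
time_s: 12.95
position: [0.5486, -0.1182, 0.1486]
tool_rot: [-90.0, 0.1, -2.6]
ft_force: [1.4, 1.2, -1.7]
finger_gap: 0.02
```

{"op": "servo_tool", "data": {
  "delta_rot": [
    [0,0,0],
    [0,0,0],
    [0,0,0],
    [0,0,0],
    [0,0,0]
  ],
  "travel": [
    [0.02,0,-0.4],
    [0.02,0,-0.7],
    [0.02,0,-0.9],
    [0.02,0,-1.0],
    [0.02,0,-1.0]
  ],
  "fingers": [0,0,0,0,0]
}}

```text
time_s: 13.37
position: [0.5479, -0.1572, 0.1492]
tool_rot: [-90.0, 0.0, -2.6]
ft_force: [0.9, 0.5, -2.2]
finger_gap: 0.0198
```

{"op": "servo_tool", "data": {
  "delta_rot": [
    [0,0,0],
    [0,0,0]
  ],
  "travel": [
    [0,0,0],
    [0,0,0]
  ],
  "fingers": [0,0]
}}

```text
time_s: 13.53
position: [0.5481, -0.1562, 0.1494]
tool_rot: [-90.0, 0.0, -2.5]
ft_force: [-0.1, 0.7, -2.3]
finger_gap: 0.02
```

Run:
```python
from h import *
st()
t=snap('top');s=snap('scene');cv2.imwrite('pics/top6.png',t);cv2.imwrite('pics/scene6.png',s)
a=cv2.resize(t[150:285,300:400],None,fx=4,fy=4,interpolation=2);b=cv2.resize(s[165:300,270:370],None,fx=4,fy=4,interpolation=2)
cv2.imwrite('pics/t6.png',np.hstack([a,b]))
plan((.5472,-.197,.15),-2.6,1)
```

```text
t13.53 [ 0.5481 -0.1562  0.1494] [-89.99   0.    -2.55] F [-0.1  0.7 -2.3] M [-0.02 -0.07  0.  ] gap 0.0200
call0 travel [ 0.022 -0.013 -1.019] rot [-0.    0.01  0.  ]
```

View pics/t6.png

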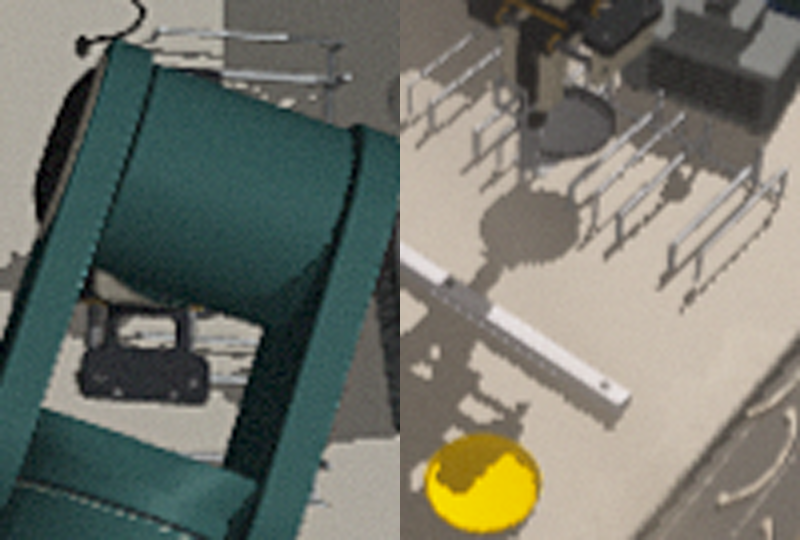

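Run:
```python
from h import *
np.set_printoptions(precision=1,suppress=True)
C=np.array([.545,-.246]);d=np.array([-.0454,-.999]);x=np.array([-.999,.0454])
s=cv2.imread('pics/scene0.png');b=cv2.resize(s[180:250,250:380],None,fx=6,fy=6,interpolation=2)
q=lambda n,X,Y,z:tuple(int(v) for v in (np.round(((proj(n,[*(C+X*x+Y*d),z])-[250,180])+.5)*6-.5)))
for X in(-.133,-.079,-.027,.027,.079,.133):cv2.line(b,q('scene',X,-.062,.032),q('scene',X,.066,.032),(0,0,255),1)
t=cv2.imread('pics/top0.png');a=cv2.resize(t[150:290,310:400],None,fx=4,fy=4,interpolation=2)
q=lambda n,X,Y,z:tuple(int(v) for v in (np.round(((proj(n,[*(C+X*x+Y*d),z])-[310,150])+.5)*4-.5)))
for X in(-.133,-.079,-.027,.027,.079,.133):cv2.line(a,q('top',X,-.062,.032),q('top',X,.066,.032),(0,0,255),1)
b=cv2.resize(b,None,fx=.56,fy=.56,interpolation=3);b=cv2.copyMakeBorder(b,0,560-b.shape[0],0,0,0)
cv2.imwrite('pics/rk.png',np.hstack([a,b])[:, :800])
```

```text
(no output)
```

View pics/rk.png

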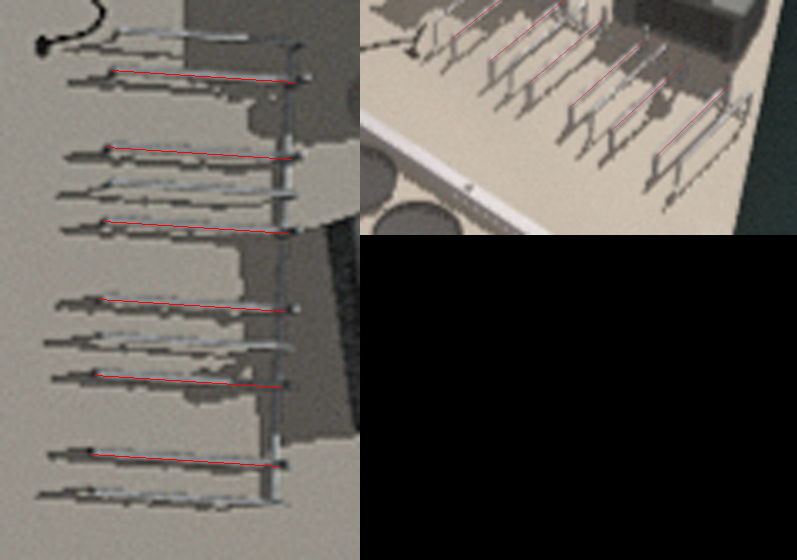

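{"op": "servo_tool", "data": {
  "delta_rot": [
    [0,0,0],
    [0,0,0],
    [0,0,0],
    [0,0,0],
    [0,0,0]
  ],
  "travel": [
    [0.02,0,-0.15],
    [0.02,0,-0.5],
    [0.02,0,-0.8],
    [0.02,0,-1.0],
    [0.02,0,-1.0]
  ],
  "fingers": [0,0,0,0,0]
}}

```text
time_s: 14.05
position: [0.5468, -0.1989, 0.1493]
tool_rot: [-90.0, 0.0, -2.7]
ft_force: [0.5, 0.7, -1.9]
finger_gap: 0.0196
```

{"op": "servo_tool", "data": {
  "delta_rot": [
    [0,0,0],
    [0,0,0],
    [0,0,0],
    [0,0,0],
    [0,0,0]
  ],
  "travel": [
    [0,0.15,0],
    [0,0.35,0],
    [0,0.5,0],
    [0,0.6,0],
    [0,0.65,0]
  ],
  "fingers": [0,0,0,0,0]
}}

```text
time_s: 14.47
position: [0.5467, -0.1964, 0.1222]
tool_rot: [-90.0, 0.1, -2.6]
ft_force: [-0.2, 0.2, -1.6]
finger_gap: 0.0199
```

{"op": "servo_tool", "data": {
  "delta_rot": [
    [0,0,0],
    [0,0,0],
    [0,0,0],
    [0,0,0],
    [0,0,0]
  ],
  "travel": [
    [0,0.05,0],
    [0,0.15,0],
    [0,0.25,0],
    [0,0.35,0],
    [0,0.42,0]
  ],
  "fingers": [0,0,0,0,0]
}}

```text
time_s: 14.88
position: [0.547, -0.1968, 0.1061]
tool_rot: [-90.0, 0.0, -2.6]
ft_force: [0.6, -1.0, -1.2]
finger_gap: 0.0198
```

{"op": "servo_tool", "data": {
  "delta_rot": [
    [0,0,0],
    [0,0,0],
    [0,0,0],
    [0,0,0],
    [0,0,0]
  ],
  "travel": [
    [0,0,0.2],
    [0,0,0.5],
    [0,0,0.8],
    [0,0,1.2],
    [0,0,1.6]
  ],
  "fingers": [0,0,0,0,0]
}}

```text
time_s: 15.3
position: [0.55, -0.1313, 0.1069]
tool_rot: [-90.0, -0.0, -2.6]
ft_force: [0.1, -0.0, -0.5]
finger_gap: 0.0195
```

{"op": "servo_tool", "data": {
  "delta_rot": [
    [0,0,0],
    [0,0,0],
    [0,0,0],
    [0,0,0],
    [0,0,0]
  ],
  "travel": [
    [0,0,0.4],
    [0,0,0.8],
    [0,0,1.2],
    [0,0,1.6],
    [0,0,1.6]
  ],
  "fingers": [0,0,0,0,0]
}}

```text
time_s: 15.72
position: [0.5528, -0.0658, 0.1071]
tool_rot: [-90.0, -0.0, -2.5]
ft_force: [-0.0, 0.8, -1.1]
finger_gap: 0.0199
```

```bash
cat >> h.py <<'E'
def pans(n,im,box,vmax=95):
    h=cv2.cvtColor(im,cv2.COLOR_BGR2HSV);x,y,w,hh=box
    m=((h[...,2]<vmax)&(h[...,1]<60)).astype(np.uint8);M=np.zeros_like(m);M[y:y+hh,x:x+w]=m[y:y+hh,x:x+w]
    M=cv2.morphologyEx(M,cv2.MORPH_OPEN,np.ones((3,3)))
    for c in cv2.findContours(M,0,1)[0]:
        if cv2.contourArea(c)>150: e=cv2.fitEllipse(c);print(n,cv2.contourArea(c),np.round(e[0],1),np.round(e[1],1))
E
python3 - <<'E'
from h import *
st()
t=snap('top');s=snap('scene');cv2.imwrite('pics/top7.png',t);cv2.imwrite('pics/scene7.png',s)
a=cv2.resize(t[150:290,230:400],None,fx=2.35,fy=2.35,interpolation=2);b=cv2.resize(s[160:290,220:380],None,fx=2.4,fy=2.4,interpolation=2)
hh=min(a.shape[0],b.shape[0]);cv2.imwrite('pics/t7.png',np.hstack([a[:hh],b[:hh]])[:, :800])
pans('top',t,(325,180,55,60));pans('top',t,(235,150,50,60))
E
```

```text
t15.72 [ 0.5528 -0.0658  0.1071] [-8.996e+01 -3.000e-02 -2.460e+00] F [-0.   0.8 -1.1] M [-0.04 -0.05  0.02] gap 0.0199
top 755.0 [360.3 215.1] [30.6 31.7]
top 351.0 [259.4 177.3] [17.4 33.8]
```

View pics/t7.png

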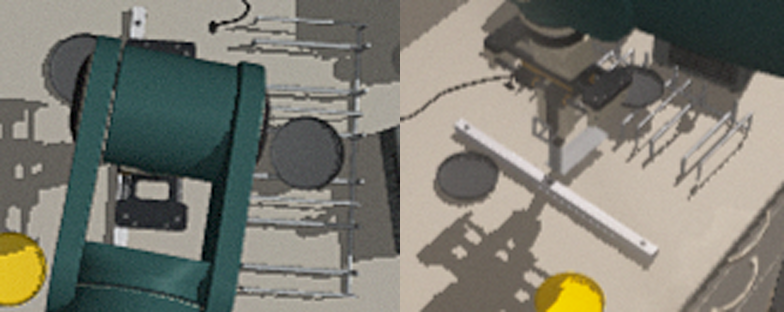

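Run:
```python
from h import *
c=(np.array([.5526,-.0682,.1070]),Ro.from_euler('xyz',[-90,0,-2.55],degrees=True))
c=plan((.555,-.0682,.15),-2.6,1,c);plan((.655,.175,.15),-3.6,2,c)
p=onz('top',(360.3,215.1),.04)[:2]-[.545,-.246];print('pan2 rack xy',p@[-.999,.0454],p@[-.0454,-.999])
```

```text
call0 travel [ 0.06  -1.075  0.003] rot [-0.    0.01  0.  ]
call0 travel [1.111 0.    3.094] rot [ 0.   0.1 -0. ]
call1 travel [1.084 0.    3.103] rot [ 0.   0.1 -0. ]
pan2 rack xy -0.0025996751114929877 0.0066361179713953136
```

{"op": "servo_tool", "data": {
  "delta_rot": [
    [0,0,0],
    [0,0,0],
    [0,0,0],
    [0,0,0],
    [0,0,0]
  ],
  "travel": [
    [0,-0.3,0],
    [0,-0.7,0],
    [0,-1.07,0],
    [0,-1.07,0],
    [0,-1.07,0]
  ],
  "fingers": [0,0,0,0,0]
}}

```text
time_s: 16.23
position: [0.5532, -0.0695, 0.1505]
tool_rot: [-90.0, -0.1, -2.6]
ft_force: [-0.7, 0.2, -1.5]
finger_gap: 0.0196
```

{"op": "servo_tool", "data": {
  "delta_rot": [
    [0,0,0],
    [0,0,0],
    [0,0,0],
    [0,0.1,0],
    [0,0.1,0]
  ],
  "travel": [
    [0.2,0,0.6],
    [0.4,0,1.2],
    [0.7,0,1.9],
    [0.9,0,2.5],
    [1.15,0,3.1]
  ],
  "fingers": [0,0,0,0,0]
}}

```text
time_s: 16.65
position: [0.6043, 0.0538, 0.1483]
tool_rot: [-90.0, 0.1, -3.1]
ft_force: [0.5, -0.2, -1.7]
finger_gap: 0.0199
```

{"op": "servo_tool", "data": {
  "delta_rot": [
    [0,0,0],
    [0,0,0],
    [0,0,0],
    [0,0.1,0],
    [0,0.1,0]
  ],
  "travel": [
    [0.2,0,0.6],
    [0.4,0,1.2],
    [0.7,0,1.9],
    [0.9,0,2.6],
    [1.08,0,3.1]
  ],
  "fingers": [0,0,0,0,0]
}}

```text
time_s: 17.07
position: [0.6543, 0.1761, 0.148]
tool_rot: [-90.0, 0.1, -3.6]
ft_force: [0.1, 0.1, -0.9]
finger_gap: 0.02
```

{"op": "servo_tool", "data": {
  "delta_rot": [
    [0,0,0],
    [0,0,0]
  ],
  "travel": [
    [0,0,0],
    [0,0,0]
  ],
  "fingers": [0,0]
}}

```text
time_s: 17.23
position: [0.6539, 0.1748, 0.1479]
tool_rot: [-90.0, 0.1, -3.5]
ft_force: [0.4, -0.8, -1.4]
finger_gap: 0.0199
```

Run:
```python
from h import *
st()
t=snap('top');cv2.imwrite('pics/top8.png',t);cv2.imwrite('pics/scene8.png',snap('scene'))
for v in(75,85,95):pans('top',t,(238,150,45,60),v)
t0=cv2.imread('pics/top0.png');print('ref')
for v in(75,85,95):pans('top',t0,(245,155,38,40),v)
for v in(75,85):pans('top',t0,(240,150,42,85),v)
```

```text
t17.23 [0.6539 0.1748 0.1479] [-90.04   0.11  -3.52] F [ 0.4 -0.8 -1.4] M [-0.08 -0.11 -0.01] gap 0.0199
top 696.5 [265.6 179. ] [29.8 30.2]
ref
top 229.5 [271.3 179.6] [17.6 23.8]
top 725.5 [265.  179.2] [29.6 31.4]
top 807.0 [265.7 179.9] [30.3 36. ]
top 229.5 [271.3 179.6] [17.6 23.8]
top 721.0 [256.7 213.5] [29.7 31. ]
top 725.5 [265.  179.2] [29.6 31.4]
```

{"op": "servo_tool", "data": {
  "delta_rot": [
    [0,0,0],
    [0,0,0],
    [0,0,0],
    [0,0,0],
    [0,0,0]
  ],
  "travel": [
    [0.05,0.4,0],
    [0.05,0.8,0],
    [0.05,1.2,0],
    [0.05,1.4,0],
    [0.05,1.46,0]
  ],
  "fingers": [0,0,0,0,0]
}}

```text
time_s: 17.75
position: [0.6553, 0.1732, 0.0884]
tool_rot: [-90.0, 0.2, -3.6]
ft_force: [0.2, -0.1, -2.4]
finger_gap: 0.0195
```

{"op": "servo_tool", "data": {
  "delta_rot": [
    [0,0,0],
    [0,0,0],
    [0,0,0]
  ],
  "travel": [
    [0,0,0],
    [0,0,0],
    [0,0,0]
  ],
  "fingers": [0,0,0]
}}

```text
time_s: 18.0
position: [0.6566, 0.1741, 0.0921]
tool_rot: [-90.0, -0.1, -3.6]
ft_force: [0.8, 0.1, -1.9]
finger_gap: 0.0199
```

{"op": "servo_tool", "data": {
  "delta_rot": [
    [0,0,0],
    [0,0,0],
    [0,0,0],
    [0,0,0]
  ],
  "travel": [
    [0,0.08,0],
    [0,0.1,0],
    [0,0.1,0],
    [0,0.1,0]
  ],
  "fingers": [0,0,0,0]
}}

```text
time_s: 18.33
position: [0.6564, 0.1742, 0.0875]
tool_rot: [-90.0, -0.0, -3.6]
ft_force: [0.7, -0.3, 1.4]
finger_gap: 0.0198
```

```bash
python3 -c "
from h import *
st()"
```

```text
t18.33 [0.6564 0.1742 0.0875] [-8.999e+01 -4.000e-02 -3.580e+00] F [ 0.7 -0.3  1.4] M [-0.05 -0.19  0.04] gap 0.0198
```

{"op": "servo_tool", "data": {
  "delta_rot": [
    [0,0,0],
    [0,0,0],
    [0,0,0],
    [0,0,0],
    [0,0,0]
  ],
  "travel": [
    [0,0,-0.2],
    [0,0,-0.4],
    [0,0,-0.6],
    [0,0,-0.8],
    [0,0,-1.0]
  ],
  "fingers": [0,0,0,0,0]
}}

```text
time_s: 18.75
position: [0.6537, 0.1334, 0.0875]
tool_rot: [-90.0, -0.0, -3.6]
ft_force: [0.2, 2.3, 4.3]
finger_gap: 0.0199
```

{"op": "servo_tool", "data": {
  "delta_rot": [
    [0,0,0],
    [0,0,0],
    [0,0,0],
    [0,0,0],
    [0,0,0]
  ],
  "travel": [
    [0,0,-0.2],
    [0,0,-0.4],
    [0,0,-0.6],
    [0,0,-0.8],
    [0,0,-1.0]
  ],
  "fingers": [0,0,0,0,0]
}}

```text
time_s: 19.17
position: [0.6512, 0.0936, 0.0875]
tool_rot: [-90.0, -0.0, -3.6]
ft_force: [-0.5, 5.5, 6.5]
finger_gap: 0.02
```

Run:
```python
from h import *
st()
t=snap('top');cv2.imwrite('pics/top9.png',t);cv2.imwrite('pics/scene9.png',snap('scene'))
for v in(75,85,95):pans('top',t,(250,155,40,45),v)
for p in [(265.5,179)]:pass
```

```text
t19.17 [0.6512 0.0936 0.0875] [-8.997e+01 -3.000e-02 -3.590e+00] F [-0.5  5.5  6.5] M [ 0.85 -0.17  0.08] gap 0.0200
top 610.5 [269.9 178.8] [26.3 30.3]
```

{"op": "servo_tool", "data": {
  "delta_rot": [
    [0,0,0],
    [0,0,0],
    [0,0,0]
  ],
  "travel": [
    [0,-0.01,0],
    [0,-0.01,0],
    [0,-0.01,0]
  ],
  "fingers": [0,0,0]
}}

```text
time_s: 19.52
position: [0.6511, 0.0935, 0.0874]
tool_rot: [-90.1, 0.0, -3.6]
ft_force: [-0.4, -4.0, 3.1]
finger_gap: 0.02
```

Run:
```python
from h import *
st()
s=cv2.imread('pics/scene9.png');t=cv2.imread('pics/top9.png')
pans('scene',s,(215,205,60,50),95);pans('scene',s,(215,205,60,50),75)
# predicted pan centre against bar and edges
for c in[(.644,.0025)]:
    print(proj('top',[*c,.01]),proj('scene',[*c,.01]))
    for a in(0,90,180,270):
        q=[c[0]+.044*np.cos(np.radians(a)),c[1]+.044*np.sin(np.radians(a)),.01];print(a,np.round(proj('top',q),1))
g=cv2.cvtColor(t,cv2.COLOR_BGR2GRAY);print(g[174,246:300]);print(g[180,246:300]);print(g[186,246:300])
```

```text
t19.52 [0.6511 0.0935 0.0874] [-90.06   0.    -3.61] F [-0.4 -4.   3.1] M [-0.98 -0.02 -0.05] gap 0.0200
scene 338.0 [240.3 217.1] [17.8 26. ]
scene 288.0 [240.9 217.1] [17.2 23.3]
[267.8941432  179.91163335] [249.87821513 231.20385438]
0 [268.2 164.5]
90 [252.3 179.6]
180 [267.6 195.4]
270 [283.5 180.2]
[ 92  68  75  77  73  79  72  76  79  77  70  60  88  92  86  85  86  84
  87  83  87  85  90  88  85  84  84  83  86  83  83  81  84  83  80  39
  29  54 163 219 201 198 198 194 186 171 169 170 170 172 170 168 171 169]
[122  65  75  72  75  78  72  73  74  75  86  88  71  88  84  89  82  85
  89  89  90  83  85  87  82  82  86  79  79  82  85  83  83  78  43  49
  38  35 139 210 201 194 199 184 167 173 170 169 171 170 171 171 169 169]
[146  63  69  74  74  76  74  77  75  77  83  73  60  92  86  87  84  82
  89  88  87  84  84  83  87  86  85  86  84  84  84  83  83  71  29  43
  76 160 218 199 198 197 197 186 170 170 168 171 170 168 168 167 166 173]
```

{"op": "servo_tool", "data": {
  "delta_rot": [
    [0,0,0],
    [0,0,0],
    [0,0,0],
    [0,0,0],
    [0,0,0]
  ],
  "travel": [
    [0,-0.01,-0.1],
    [0,-0.01,-0.2],
    [0,-0.01,-0.3],
    [0,-0.01,-0.4],
    [0,-0.01,-0.5]
  ],
  "fingers": [0,0,0,0,0]
}}

```text
time_s: 19.93
position: [0.6497, 0.074, 0.0875]
tool_rot: [-90.0, 0.0, -3.6]
ft_force: [0.4, 0.6, -2.9]
finger_gap: 0.0201
```

{"op": "servo_tool", "data": {
  "delta_rot": [
    [0,0,0],
    [0,0,0],
    [0,0,0],
    [0,0,0],
    [0,0,0]
  ],
  "travel": [
    [0,0,-0.1],
    [0,0,-0.2],
    [0,0,-0.3],
    [0,0,-0.38],
    [0,0,-0.38]
  ],
  "fingers": [0,0,0,0,0]
}}

```text
time_s: 20.35
position: [0.6489, 0.0586, 0.0879]
tool_rot: [-90.0, 0.0, -3.6]
ft_force: [-0.1, -0.0, -2.6]
finger_gap: 0.0197
```

Run:
```python
from h import *
st()
t=snap('top');cv2.imwrite('pics/top10.png',t);cv2.imwrite('pics/scene10.png',snap('scene'))
g=cv2.cvtColor(t,cv2.COLOR_BGR2GRAY);print(g[180,246:300])
```

```text
t20.35 [0.6489 0.0586 0.0879] [-90.01   0.    -3.61] F [-0.1 -0.  -2.6] M [-0.02 -0.07  0.04] gap 0.0197
[167 191 185 182 185 190 192 193 199 195 157  36  55  91  84  93  76  62
  71  76  75  76  78  74  75  75  71  77  83  84  79  81  85  82  74  39
  42  30 137 209 199 196 199 187 165 169 171 169 171 169 169 169 170 172]
```

{"op": "servo_tool", "data": {
  "delta_rot": [
    [0,0,0],
    [0,0,0],
    [0,0,0]
  ],
  "travel": [
    [0,0,-0.04],
    [0,0,-0.04],
    [0,0,-0.04]
  ],
  "fingers": [0,0,0]
}}

```text
time_s: 20.7
position: [0.6489, 0.0577, 0.0879]
tool_rot: [-90.0, -0.0, -3.6]
ft_force: [0.9, 0.8, -1.7]
finger_gap: 0.0198
```

{"op": "servo_tool", "data": {
  "delta_rot": [
    [0,0,0],
    [0,0,0],
    [0,0,0],
    [0,0,0],
    [0,0,0]
  ],
  "travel": [
    [0,-0.05,0],
    [0,-0.2,0],
    [0,-0.5,0],
    [0,-0.8,0],
    [0,-1.0,0]
  ],
  "fingers": [0,0,0,0,0]
}}

```text
time_s: 21.12
position: [0.6494, 0.0577, 0.1305]
tool_rot: [-90.0, -0.1, -3.6]
ft_force: [0.0, 0.5, -2.3]
finger_gap: 0.0199
```

{"op": "servo_tool", "data": {
  "delta_rot": [
    [0,0,0],
    [0,0,0],
    [0,0,0]
  ],
  "travel": [
    [0,-0.3,0],
    [0,-0.55,0],
    [0,-0.55,0]
  ],
  "fingers": [0,0,0]
}}

```text
time_s: 21.37
position: [0.6497, 0.0577, 0.153]
tool_rot: [-90.0, -0.2, -3.6]
ft_force: [0.6, -0.2, -1.8]
finger_gap: 0.02
```

{"op": "servo_tool", "data": {
  "delta_rot": [
    [0,0,0],
    [0,-0.05,0],
    [0,-0.1,0],
    [0,-0.15,0],
    [0,-0.2,0]
  ],
  "travel": [
    [0.02,0,-0.15],
    [0.05,0,-0.5],
    [0.1,0,-1.0],
    [0.15,0,-1.5],
    [0.18,0,-2.0]
  ],
  "fingers": [0,0,0,0,0]
}}

```text
time_s: 21.78
position: [0.6507, -0.0238, 0.1489]
tool_rot: [-90.0, 0.1, -2.6]
ft_force: [0.1, -0.1, -1.8]
finger_gap: 0.0196
```

{"op": "servo_tool", "data": {
  "delta_rot": [
    [0,0,0],
    [0,0,0],
    [0,0,0],
    [0,0,0],
    [0,0,0]
  ],
  "travel": [
    [0.05,0,-0.5],
    [0.1,0,-1.0],
    [0.15,0,-1.5],
    [0.18,0,-2.0],
    [0.2,0,-2.4]
  ],
  "fingers": [0,0,0,0,0]
}}

```text
time_s: 22.2
position: [0.6543, -0.1207, 0.1489]
tool_rot: [-90.0, 0.1, -2.6]
ft_force: [0.4, -0.6, -2.3]
finger_gap: 0.0199
```

{"op": "servo_tool", "data": {
  "delta_rot": [
    [0,0,0],
    [0,0,0],
    [0,0,0],
    [0,0,0],
    [0,0,0]
  ],
  "travel": [
    [0,0,-0.3],
    [0,0,-0.5],
    [0,0,-0.6],
    [0,0,-0.6],
    [0,0,-0.6]
  ],
  "fingers": [0,0,0,0,0]
}}

```text
time_s: 22.62
position: [0.6536, -0.1425, 0.1498]
tool_rot: [-90.0, 0.0, -2.6]
ft_force: [0.7, 0.3, -2.2]
finger_gap: 0.0198
```

Run:
```python
from h import *
st()
cv2.imwrite('pics/scene11.png',snap('scene'));cv2.imwrite('pics/top11.png',snap('top'))
plan((.6532,-.2018,.15),-2.6,1)
```

```text
t22.62 [ 0.6536 -0.1425  0.1498] [-89.99   0.    -2.57] F [ 0.7  0.3 -2.2] M [-0.   -0.12 -0.05] gap 0.0198
call0 travel [ 0.054 -0.003 -1.49 ] rot [-0.    0.01  0.  ]
```

Run:
```python
from h import *
s=cv2.imread('pics/scene11.png');t=cv2.imread('pics/top11.png')
d=np.array([-.0454,-.999]);c=np.array([.6536,-.1425])+.049*d
g=cv2.cvtColor(s,cv2.COLOR_BGR2GRAY);g2=cv2.cvtColor(t,cv2.COLOR_BGR2GRAY)
for dx,dy in[(0,0),(0,.03),(0,-.03),(.03,0),(-.03,0),(-.05,0),(0,-.05)]:
    u=proj('scene',[c[0]+dx,c[1]+dy,.072]);v=proj('top',[c[0]+dx,c[1]+dy,.072]);print(dx,dy,np.round(u),s[int(u[1]),int(u[0])],np.round(v),t[int(v[1]),int(v[0])])
# pan must be gone from the bar
v=proj('top',[.644,.003,.005]);print('bar spot',v,t[int(v[1]),int(v[0])])
```

```text
0 0 [283. 186.] [102 103 108] [340. 175.] [ 99 111 115]
0 0.03 [278. 190.] [101 103 109] [329. 175.] [106 118 123]
0 -0.03 [289. 181.] [88 90 90] [351. 175.] [72 70 69]
0.03 0 [277. 182.] [65 73 77] [340. 164.] [43 41 24]
-0.03 0 [290. 189.] [ 97  97 100] [340. 186.] [55 48 45]
-0.05 0 [295. 192.] [163 173 186] [340. 194.] [51 47 48]
0 -0.05 [292. 178.] [70 74 79] [359. 176.] [44 44 46]
bar spot [267.72839112 180.17675919] [ 93  98 101]
```

Run:
```python
from h import *
a=cv2.imread('pics/top11.png');b=cv2.imread('pics/top10.png')
print('now',a[180,246:296,1]);print('bef',b[180,246:296,1])
print('panhue bef',b[176:184,266:274].mean((0,1)),'now',a[176:184,262:272].mean((0,1)))
v=proj('scene',[.644,.003,.005]).astype(int);s=cv2.imread('pics/scene11.png');print(v,s[v[1],v[0]-25:v[0]+25,1])
# carried-pan row in the scene
for r in(178,184,190):print(r,s[r,265:310,1])
```

```text
now [ 99 101 102 102 100 101 105 101  99 100 100 100 100 101  99 103 102 100
 101 100 105  98 101 105 102 101 105 103  97  98  99  99 105  99  99 101
 102  94  96 118 113 110 111 120 123  88  94  92  93  95]
bef [167 191 185 182 186 190 192 193 199 195 157  36  55  91  85  92  76  65
  82  85  85  84  88  83  84  85  81  85  88  84  79  82  85  82  74  39
  43  30 137 209 199 195 199 187 165 169 171 169 171 168]
panhue bef [84.234375 84.390625 51.765625] now [110.5375 117.7625 120.55  ]
[249 232] [191 193 190 184 165 153 106 108 104 103 102 105 119 168 193 192 195 191
 193 190 194 190 194 187 155 107 107 107 105 105 108 106 109 106 104 109
 110 112 107 103 106 107 105 103 110 110 110 114 122 160]
178 [ 94 102 107 110 107 100  92  96  70  69  85 117 115 112 108 106 103  85
  73  70  69  69  67  69  68  64  64  74 109 150 102 100  98  98  96  99
 101  99  98  99  98 103  99 101  97]
184 [105 112 112 118 154 171 141 107  80  70  71  67  69  90 105 103 102 104
  98  96  99  97  95  91  93  95  96  93  90  89  69 101 173 169 102 104
 103 103 118 157 184 129 109 141 145]
190 [176 134  87 150 182 182 169 108 104 102 102  99  99 103 103 107 103 106
 103 103 101 102  99  99  99  93  91  87  93 132 185 179 179 170 152 159
 189 187 191 196 190 128  72  62  68]
```

{"op": "servo_tool", "data": {
  "delta_rot": [
    [0,0,0],
    [0,0,0],
    [0,0,0],
    [0,0,0],
    [0,0,0]
  ],
  "travel": [
    [0.02,0,-0.2],
    [0.04,0,-0.6],
    [0.05,0,-1.0],
    [0.05,0,-1.3],
    [0.05,0,-1.47]
  ],
  "fingers": [0,0,0,0,0]
}}

```text
time_s: 23.13
position: [0.6527, -0.2042, 0.1497]
tool_rot: [-90.0, 0.0, -2.7]
ft_force: [-0.4, -0.1, -1.9]
finger_gap: 0.0198
```

{"op": "servo_tool", "data": {
  "delta_rot": [
    [0,0,0],
    [0,0,0],
    [0,0,0],
    [0,0,0],
    [0,0,0]
  ],
  "travel": [
    [0,0,0],
    [0,0.15,0],
    [0,0.35,0],
    [0,0.55,0],
    [0,0.65,0]
  ],
  "fingers": [0,0,0,0,0]
}}

```text
time_s: 23.55
position: [0.6525, -0.2011, 0.1218]
tool_rot: [-90.0, 0.1, -2.6]
ft_force: [-0.8, -0.5, -2.2]
finger_gap: 0.0201
```

{"op": "servo_tool", "data": {
  "delta_rot": [
    [0,0,0],
    [0,0,0],
    [0,0,0],
    [0,0,0],
    [0,0,0]
  ],
  "travel": [
    [0,0.05,0],
    [0,0.15,0],
    [0,0.25,0],
    [0,0.35,0],
    [0,0.42,0]
  ],
  "fingers": [0,0,0,0,0]
}}

```text
time_s: 23.97
position: [0.653, -0.2017, 0.1066]
tool_rot: [-90.0, 0.0, -2.6]
ft_force: [0.5, 0.5, -2.1]
finger_gap: 0.0199
```

{"op": "servo_tool", "data": {
  "delta_rot": [
    [0,0,0],
    [0,0,0],
    [0,0,0],
    [0,0,0],
    [0,0,0]
  ],
  "travel": [
    [0,0,0.2],
    [0,0,0.5],
    [0,0,0.8],
    [0,0,1.2],
    [0,0,1.6]
  ],
  "fingers": [0,0,0,0,0]
}}

```text
time_s: 24.38
position: [0.6559, -0.1359, 0.1073]
tool_rot: [-90.0, -0.0, -2.6]
ft_force: [0.3, -0.8, -2.2]
finger_gap: 0.0199
```

{"op": "servo_tool", "data": {
  "delta_rot": [
    [0,0,0],
    [0,0,0],
    [0,0,0],
    [0,0,0],
    [0,0,0]
  ],
  "travel": [
    [0,0,0.4],
    [0,0,0.8],
    [0,0,1.2],
    [0,0,1.6],
    [0,0,1.6]
  ],
  "fingers": [0,0,0,0,0]
}}

```text
time_s: 24.8
position: [0.6589, -0.0706, 0.1071]
tool_rot: [-90.0, -0.0, -2.5]
ft_force: [0.6, -0.1, -1.2]
finger_gap: 0.0198
```

{"op": "servo_tool", "data": {
  "delta_rot": [
    [0,0,0],
    [0,0,0],
    [0,0,0],
    [0,0,0],
    [0,0,0]
  ],
  "travel": [
    [0,-0.4,0],
    [0,-0.8,0],
    [0,-1.2,0],
    [0,-1.2,0],
    [0,-1.2,0]
  ],
  "fingers": [0,0,0,0,0]
}}

```text
time_s: 25.22
position: [0.6591, -0.0738, 0.1554]
tool_rot: [-90.0, -0.1, -2.6]
ft_force: [0.9, 0.0, -2.2]
finger_gap: 0.0198
```

Run:
```python
from h import *
st()
t=snap('top');cv2.imwrite('pics/top12.png',t);cv2.imwrite('pics/scene12.png',snap('scene'))
for v in(85,95):pans('top',t,(325,150,55,95),v)
```

```text
t25.22 [ 0.6591 -0.0738  0.1554] [-9.001e+01 -8.000e-02 -2.580e+00] F [ 0.9  0.  -2.2] M [-0.01 -0.09  0.07] gap 0.0198
top 611.0 [362.7 215.3] [26.1 32.1]
top 665.0 [363.3 176.7] [28.8 31.2]
```

Run:
```python
from h import *
c=plan((.4789,.2723,.155),3.97,2)
c=plan((.4789,.2723,.1304),3.97,1,c)
t=cv2.imread('pics/top12.png')
for u in[(363.3,176.7),(362.7,215.3)]:
    p=onz('top',u,.041)[:2]-[.545,-.246];print(p@[-.999,.0454],p@[-.0454,-.999])
```

```text
call0 travel [-2.437 -0.012  4.221] rot [-0.   -0.66 -0.01]
call1 travel [-2.191 -0.014  4.353] rot [-0.   -0.66 -0.01]
call0 travel [ 0.     0.615 -0.   ] rot [0. 0. 0.]
-0.10915898013436401 0.009806549936294963
-0.002395343355144279 0.013024394603343998
```

{"op": "servo_tool", "data": {
  "delta_rot": [
    [0,-0.1,0],
    [0,-0.25,0],
    [0,-0.4,0],
    [0,-0.55,0],
    [0,-0.66,0]
  ],
  "travel": [
    [-0.4,0,0.7],
    [-0.9,0,1.6],
    [-1.4,0,2.5],
    [-1.9,0,3.4],
    [-2.44,0,4.22]
  ],
  "fingers": [0,0,0,0,0]
}}

```text
time_s: 25.73
position: [0.5674, 0.1006, 0.1535]
tool_rot: [-90.0, 0.1, 0.7]
ft_force: [0.4, 0.0, -1.2]
finger_gap: 0.0199
```

{"op": "servo_tool", "data": {
  "delta_rot": [
    [0,-0.15,0],
    [0,-0.3,0],
    [0,-0.45,0],
    [0,-0.6,0],
    [0,-0.66,0]
  ],
  "travel": [
    [-0.5,0,1],
    [-1,0,2],
    [-1.5,0,3],
    [-2,0,3.9],
    [-2.19,0,4.35]
  ],
  "fingers": [0,0,0,0,0]
}}

```text
time_s: 26.15
position: [0.4767, 0.2742, 0.1539]
tool_rot: [-90.0, 0.1, 4.1]
ft_force: [0.3, -0.0, -0.5]
finger_gap: 0.0197
```

{"op": "servo_tool", "data": {
  "delta_rot": [
    [0,0,0],
    [0,0,0],
    [0,0,0]
  ],
  "travel": [
    [0,0,0],
    [0,0,0],
    [0,0,0]
  ],
  "fingers": [0,0,0]
}}

```text
time_s: 26.4
position: [0.479, 0.2716, 0.1542]
tool_rot: [-90.0, 0.1, 4.0]
ft_force: [0.3, 0.1, -2.4]
finger_gap: 0.0197
```

Run:
```python
from h import *
st();plan((.4789,.2723,.1304),3.97,1)
t=snap('top');cv2.imwrite('pics/top13.png',t)
for v in(75,85,95):pans('top',t,(335,150,47,95),v)
```

```text
t26.40 [0.479  0.2716 0.1542] [-9.004e+01  5.000e-02  4.030e+00] F [ 0.3  0.1 -2.4] M [-0.03 -0.08  0.  ] gap 0.0197
call0 travel [-0.001  0.594  0.018] rot [ 0.01  0.01 -0.01]
top 496.5 [363.6 215.3] [23.9 31.2]
top 627.0 [363.9 176.3] [27.3 30.9]
top 782.0 [359.4 215.1] [30.8 33.2]
top 800.5 [361.6 176.8] [31.2 33.9]
```

{"op": "servo_tool", "data": {
  "delta_rot": [
    [0,0,0],
    [0,0,0],
    [0,0,0],
    [0,0,0],
    [0,0,0]
  ],
  "travel": [
    [0,0.3,0],
    [0,0.5,0],
    [0,0.59,0],
    [0,0.59,0],
    [0,0.59,0]
  ],
  "fingers": [0,0,0,0,0]
}}

```text
time_s: 26.87
position: [0.4791, 0.2717, 0.131]
tool_rot: [-90.0, 0.0, 4.0]
ft_force: [0.3, -0.6, -0.5]
finger_gap: 0.02
```

{"op": "servo_tool", "data": {
  "delta_rot": [
    [0,0,0],
    [0,0,0],
    [0,0,0]
  ],
  "travel": [
    [0,0,0],
    [0,0,0],
    [0,0,0]
  ],
  "fingers": [0,0,0]
}}

```text
time_s: 27.12
position: [0.4792, 0.2721, 0.1318]
tool_rot: [-90.0, -0.0, 4.0]
ft_force: [-0.1, 0.3, -0.9]
finger_gap: 0.02
```

Run:
```python
from h import *
st();plan((.4747,.3322,.1304),3.97,1)
```

```text
t27.12 [0.4792 0.2721 0.1318] [-8.999e+01 -3.000e-02  4.020e+00] F [-0.1  0.3 -0.9] M [-0.02 -0.09  0.  ] gap 0.0200
call0 travel [-0.007  0.036  1.506] rot [-0.    0.01  0.01]
```

{"op": "servo_tool", "data": {
  "delta_rot": [
    [0,0,0],
    [0,0,0],
    [0,0,0],
    [0,0,0],
    [0,0,0]
  ],
  "travel": [
    [0,0.02,0.3],
    [0,0.02,0.6],
    [0,0.02,0.85],
    [0,0.02,1.0],
    [0,0.02,1.1]
  ],
  "fingers": [0,0,0,0,0]
}}

```text
time_s: 27.53
position: [0.4757, 0.3173, 0.1305]
tool_rot: [-90.0, 0.0, 4.1]
ft_force: [-0.6, -1.2, -1.7]
finger_gap: 0.0197
```

{"op": "servo_tool", "data": {
  "delta_rot": [
    [0,0,0],
    [0,0,0],
    [0,0,0],
    [0,0,0],
    [0,0,0]
  ],
  "travel": [
    [0,0,0.15],
    [0,0,0.3],
    [0,0,0.4],
    [0,0,0.4],
    [0,0,0.4]
  ],
  "fingers": [0,0,0,0,0]
}}

```text
time_s: 27.95
position: [0.4749, 0.332, 0.1306]
tool_rot: [-90.0, 0.0, 4.0]
ft_force: [0.5, -0.5, -1.3]
finger_gap: 0.02
```

{"op": "servo_tool", "data": {
  "delta_rot": [
    [0,0,0],
    [0,0,0],
    [0,0,0],
    [0,0,0]
  ],
  "travel": [
    [0,0.1,0],
    [0,0.2,0],
    [0,0.25,0],
    [0,0.25,0]
  ],
  "fingers": [0,0,0,0]
}}

```text
time_s: 28.28
position: [0.4747, 0.3316, 0.1198]
tool_rot: [-90.0, 0.1, 4.0]
ft_force: [-0.9, -0.1, -2.0]
finger_gap: 0.02
```

Run:
```python
from h import *
st();plan((.4747,.3322,.1174),3.97,1)
```

```text
t28.28 [0.4747 0.3316 0.1198] [-9.003e+01  5.000e-02  4.000e+00] F [-0.9 -0.1 -2. ] M [ 0.01 -0.1   0.04] gap 0.0200
call0 travel [0.002 0.06  0.016] rot [ 0.01  0.01 -0.01]
```

Lower in small steps to find contact with the peg.

{"op": "servo_tool", "data": {
  "delta_rot": [
    [0,0,0],
    [0,0,0],
    [0,0,0]
  ],
  "travel": [
    [0,0.05,0],
    [0,0.05,0],
    [0,0.05,0]
  ],
  "fingers": [0,0,0]
}}

```text
time_s: 28.53
position: [0.4749, 0.3319, 0.1186]
tool_rot: [-90.0, 0.0, 4.0]
ft_force: [-0.2, 1.2, -0.9]
finger_gap: 0.0198
```

{"op": "servo_tool", "data": {
  "delta_rot": [
    [0,0,0],
    [0,0,0],
    [0,0,0]
  ],
  "travel": [
    [0,0.02,0.01],
    [0,0.02,0.01],
    [0,0.02,0.01]
  ],
  "fingers": [0,0,0]
}}

```text
time_s: 28.78
position: [0.4749, 0.3323, 0.1179]
tool_rot: [-90.0, -0.0, 4.0]
ft_force: [0.7, -0.2, -1.1]
finger_gap: 0.0198
```

{"op": "servo_tool", "data": {
  "delta_rot": [
    [0,0,0],
    [0,0,0],
    [0,0,0]
  ],
  "travel": [
    [0,0.02,0],
    [0,0.02,0],
    [0,0.02,0]
  ],
  "fingers": [0,0,0]
}}

```text
time_s: 29.03
position: [0.4749, 0.3324, 0.1173]
tool_rot: [-90.0, -0.0, 4.0]
ft_force: [-1.0, 0.1, 1.6]
finger_gap: 0.0203
```

{"op": "servo_tool", "data": {
  "delta_rot": [
    [0,0,0],
    [0,0,0],
    [0,0,0],
    [0,0,0],
    [0,0,0]
  ],
  "travel": [
    [0,0,0],
    [0,0,0],
    [0,0,0],
    [0,0,0],
    [0,0,0]
  ],
  "fingers": [0.25,0.35,0.5,0.6,0.6]
}}

```text
time_s: 29.45
position: [0.4749, 0.3323, 0.1171]
tool_rot: [-90.0, -0.0, 4.0]
ft_force: [-0.9, 0.4, 0.8]
finger_gap: 0.045
```

{"op": "servo_tool", "data": {
  "delta_rot": [
    [0,0,0],
    [0,0,0],
    [0,0,0],
    [0,0,0],
    [0,0,0]
  ],
  "travel": [
    [0,0,0],
    [0,0,0],
    [0,0,0],
    [0,0,0],
    [0,0,0]
  ],
  "fingers": [0.7,0.7,0.7,0.7,0.7]
}}

```text
time_s: 29.87
position: [0.4749, 0.3323, 0.1171]
tool_rot: [-90.0, -0.0, 4.0]
ft_force: [0.2, 0.3, -0.3]
finger_gap: 0.0654
```

{"op": "servo_tool", "data": {
  "delta_rot": [
    [0,0,0],
    [0,0,0],
    [0,0,0],
    [0,0,0],
    [0,0,0]
  ],
  "travel": [
    [0,-0.4,0],
    [0,-1,0],
    [0,-1.8,0],
    [0,-2.6,0],
    [0,-3.2,0]
  ],
  "fingers": [0.7,0.7,0.7,0.7,0.7]
}}

```text
time_s: 30.28
position: [0.475, 0.3324, 0.2479]
tool_rot: [-90.0, -0.1, 4.0]
ft_force: [-0.2, -0.6, 0.2]
finger_gap: 0.0655
```

Run:
```python
from h import *
st()
t=snap('top');s=snap('scene');cv2.imwrite('pics/top14.png',t);cv2.imwrite('pics/scene14.png',s)
t0=cv2.imread('pics/top0.png');d=cv2.absdiff(t,t0).max(2)
# blade tip corners compare rows/cols
print(t[238,168:190,1],t0[238,168:190,1]);print(t[225:252,172,1],t0[225:252,172,1])
c=plan((.5,.05,.32),-35,2);c=plan((.36,-.31,.32),-90,2,c)
```

```text
t30.28 [0.475  0.3324 0.2479] [-89.95  -0.09   4.02] F [-0.2 -0.6  0.2] M [ 0.01 -0.02  0.02] gap 0.0655
[148 145 146 146 144 144 147 150 142 144 145 148 149 139 138 150 150 152
 150 154 153 149] [139 135 141 141 137 139 137 140 139 135 140 140 141 136 134 146 142 146
 146 147 145 145]
[151 154 149 149 154 146 147 143 139 141 145 147 150 144 145 148 144 152
 143 109  97 155 154 152 150 149 151] [147 148 143 144 142 144 139 140 134 139 139 135 139 137 141 136 143 125
 105 152 145 140 144 145 144 144 144]
call0 travel [ 0.059 -0.887 -3.546] rot [-0.03  3.9   0.02]
call1 travel [ 1.238 -0.88  -3.325] rot [-0.03  3.9   0.02]
call0 travel [ 1.148 -0.    -4.69 ] rot [ 0.   5.5 -0. ]
call1 travel [ 3.183 -0.    -3.63 ] rot [ 0.   5.5 -0. ]
```

Run:
```python
from h import *
k,e=tri((431.8,237.7),(358.9,153.5));print('knob',k,e)
c=plan((.5,.05,.30),-32,2);c=plan((.4275,-.41,.30),-82,3,c)
```

```text
knob [ 0.48598671 -0.40356341  0.15983156] 0.0005950990782396958
call0 travel [ 0.058 -0.637 -3.547] rot [-0.03  3.6   0.03]
call1 travel [ 1.15  -0.63  -3.357] rot [-0.03  3.6   0.03]
call0 travel [ 1.519 -0.    -3.571] rot [-0.    3.33 -0.  ]
call1 travel [ 2.479 -0.    -2.985] rot [-0.    3.33 -0.  ]
call2 travel [ 3.231 -0.    -2.149] rot [-0.    3.33 -0.  ]
```

{"op": "servo_tool", "data": {
  "delta_rot": [
    [0,0.7,0],
    [0,1.4,0],
    [0,2.2,0],
    [0,2.9,0],
    [0,3.6,0]
  ],
  "travel": [
    [0,-0.3,-0.7],
    [0,-0.5,-1.4],
    [0.05,-0.6,-2.1],
    [0.05,-0.64,-2.8],
    [0.06,-0.64,-3.55]
  ],
  "fingers": [0,0,0,0,0]
}}

```text
time_s: 30.8
position: [0.4871, 0.1898, 0.2704]
tool_rot: [-90.0, 0.0, -14.1]
ft_force: [-0.0, -0.3, -0.9]
finger_gap: 0.0363
```

{"op": "servo_tool", "data": {
  "delta_rot": [
    [0,0.7,0],
    [0,1.4,0],
    [0,2.2,0],
    [0,2.9,0],
    [0,3.6,0]
  ],
  "travel": [
    [0.23,-0.13,-0.67],
    [0.46,-0.25,-1.35],
    [0.7,-0.4,-2],
    [0.9,-0.5,-2.7],
    [1.15,-0.63,-3.36]
  ],
  "fingers": [0,0,0,0,0]
}}

```text
time_s: 31.22
position: [0.499, 0.0478, 0.2953]
tool_rot: [-90.0, 0.0, -32.2]
ft_force: [0.3, -0.0, -0.6]
finger_gap: 0.0032
```

{"op": "servo_tool", "data": {
  "delta_rot": [
    [0,0.7,0],
    [0,1.3,0],
    [0,2.0,0],
    [0,2.7,0],
    [0,3.33,0]
  ],
  "travel": [
    [0.3,0,-0.7],
    [0.6,0,-1.4],
    [0.9,0,-2.1],
    [1.2,0,-2.8],
    [1.52,0,-3.57]
  ],
  "fingers": [0,0,0,0,0]
}}

```text
time_s: 31.63
position: [0.4748, -0.1052, 0.2952]
tool_rot: [-90.0, 0.0, -48.8]
ft_force: [-0.0, 0.8, -0.2]
finger_gap: 0.0005
```

{"op": "servo_tool", "data": {
  "delta_rot": [
    [0,0.7,0],
    [0,1.3,0],
    [0,2.0,0],
    [0,2.7,0],
    [0,3.33,0]
  ],
  "travel": [
    [0.5,0,-0.6],
    [1,0,-1.2],
    [1.5,0,-1.8],
    [2,0,-2.4],
    [2.48,0,-2.98]
  ],
  "fingers": [0,0,0,0,0]
}}

```text
time_s: 32.05
position: [0.4507, -0.2589, 0.2952]
tool_rot: [-90.0, 0.0, -65.5]
ft_force: [0.6, -0.0, -0.1]
finger_gap: 0.0007
```

{"op": "servo_tool", "data": {
  "delta_rot": [
    [0,0.7,0],
    [0,1.3,0],
    [0,2.0,0],
    [0,2.7,0],
    [0,3.33,0]
  ],
  "travel": [
    [0.65,0,-0.43],
    [1.3,0,-0.86],
    [1.95,0,-1.3],
    [2.6,0,-1.7],
    [3.23,0,-2.15]
  ],
  "fingers": [0,0,0,0,0]
}}

```text
time_s: 32.47
position: [0.4268, -0.4121, 0.295]
tool_rot: [-90.0, 0.0, -82.1]
ft_force: [0.0, 0.5, -0.3]
finger_gap: 0.0006
```

{"op": "servo_tool", "data": {
  "delta_rot": [
    [0,0,0],
    [0,0,0],
    [0,0,0]
  ],
  "travel": [
    [0,0,0],
    [0,0,0],
    [0,0,0]
  ],
  "fingers": [0,0,0]
}}

```text
time_s: 32.72
position: [0.4273, -0.4102, 0.2952]
tool_rot: [-90.0, 0.1, -81.9]
ft_force: [-0.2, -0.4, 0.1]
finger_gap: 0.0006
```

Run:
```python
from h import *
st();plan((.4275,-.411,.157),-82,1)
t=snap('top');s=snap('scene');cv2.imwrite('pics/top15.png',t);cv2.imwrite('pics/scene15.png',s)
a=cv2.resize(t[135:270,80:400],None,fx=2.4,fy=2.4,interpolation=2)
b=cv2.resize(s[150:360,150:400],None,fx=1.25,fy=1.25,interpolation=2);c=cv2.resize(s[280:350,180:270],None,fx=3.7,fy=3.7,interpolation=2)
h=np.hstack([b,c[:b.shape[0]]]) if c.shape[0]>=b.shape[0] else np.hstack([b,cv2.copyMakeBorder(c,0,b.shape[0]-c.shape[0],0,0,0)])
h=cv2.copyMakeBorder(h,0,0,0,max(0,768-h.shape[1]),0)[:, :768];cv2.imwrite('pics/t15.png',np.vstack([a,h]))
for v in(85,95):pans('top',t,(335,150,47,95),v)
```

```text
t32.72 [ 0.4273 -0.4102  0.2952] [-9.002e+01  5.000e-02 -8.190e+01] F [-0.2 -0.4  0.1] M [ 0.05 -0.02 -0.03] gap 0.0006
call0 travel [2.300e-02 3.455e+00 3.000e-03] rot [ 0.    0.02 -0.01]
top 652.5 [362.1 215.3] [27.1 32.3]
top 663.5 [363.3 177.2] [27.9 31. ]
top 806.5 [359.4 215.1] [31.2 33.6]
top 856.5 [360. 176.] [30.9 40. ]
```

View pics/t15.png

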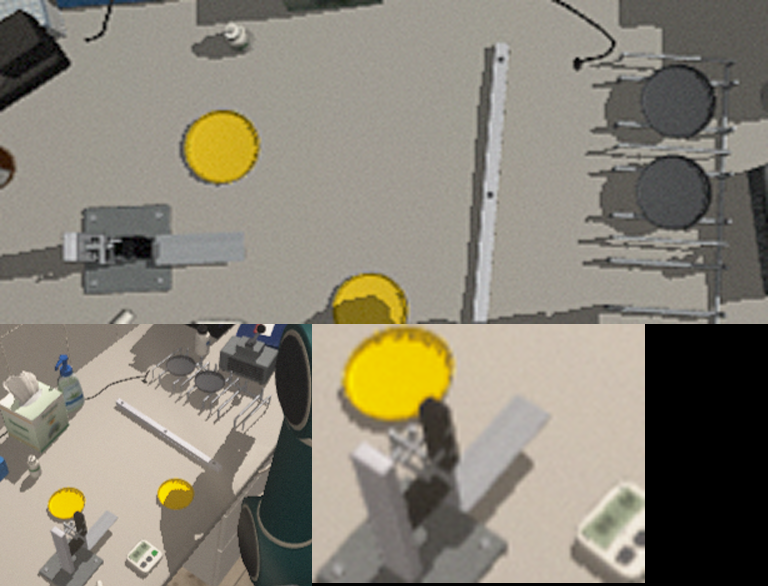

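{"op": "servo_tool", "data": {
  "delta_rot": [
    [0,0,0],
    [0,0,0],
    [0,0,0],
    [0,0,0],
    [0,0,0]
  ],
  "travel": [
    [0,0.8,0],
    [0,1.6,0],
    [0,2.4,0],
    [0,3.2,0],
    [0,3.45,0]
  ],
  "fingers": [0,0,0,0,0]
}}

```text
time_s: 33.23
position: [0.4265, -0.4085, 0.1532]
tool_rot: [-90.2, 0.2, -81.8]
ft_force: [0.1, 0.1, -0.8]
finger_gap: 0.0001
```

{"op": "servo_tool", "data": {
  "delta_rot": [
    [0,0,0],
    [0,0,0],
    [0,0,0],
    [0,0,0],
    [0,0,0]
  ],
  "travel": [
    [0,0,0],
    [0,0,0.3],
    [0,0,0.6],
    [0,0,0.8],
    [0,0,1.0]
  ],
  "fingers": [0,0,0,0,0]
}}

```text
time_s: 33.65
position: [0.4686, -0.405, 0.1595]
tool_rot: [-89.9, -0.1, -81.9]
ft_force: [-1.4, 0.3, 1.4]
finger_gap: 0.0003
```

{"op": "servo_tool", "data": {
  "delta_rot": [
    [0,0,0],
    [0,0,0],
    [0,0,0],
    [0,0,0],
    [0,0,0]
  ],
  "travel": [
    [0,0,0.2],
    [0,0,0.4],
    [0,0,0.6],
    [0,0,0.8],
    [0,0,1.0]
  ],
  "fingers": [0,0,0,0,0]
}}

```text
time_s: 34.07
position: [0.5073, -0.3993, 0.1578]
tool_rot: [-90.0, 0.0, -81.9]
ft_force: [-1.8, -0.4, 0.5]
finger_gap: 0.0007
```

{"op": "servo_tool", "data": {
  "delta_rot": [
    [0,0,0],
    [0,0,0],
    [0,0,0]
  ],
  "travel": [
    [0,0,0.1],
    [0,0,0.2],
    [0,0,0.2]
  ],
  "fingers": [0,0,0]
}}

```text
time_s: 34.32
position: [0.515, -0.398, 0.1575]
tool_rot: [-90.0, 0.0, -81.9]
ft_force: [-0.2, 0.6, -0.4]
finger_gap: 0.0005
```

{"op": "servo_tool", "data": {
  "delta_rot": [
    [0,0,0],
    [0,0,0],
    [0,0,0]
  ],
  "travel": [
    [0,0,0.1],
    [0,0,0.1],
    [0,0,0.1]
  ],
  "fingers": [0,0,0]
}}

```text
time_s: 34.57
position: [0.5184, -0.3977, 0.1579]
tool_rot: [-90.0, -0.0, -81.9]
ft_force: [-0.1, 0.1, 0.5]
finger_gap: 0.0006
```

{"op": "servo_tool", "data": {
  "delta_rot": [
    [0,0,0],
    [0,0,0],
    [0,0,0]
  ],
  "travel": [
    [0,0,0.08],
    [0,0,0.08],
    [0,0,0.08]
  ],
  "fingers": [0,0,0]
}}

```text
time_s: 34.82
position: [0.5216, -0.3973, 0.1579]
tool_rot: [-90.0, -0.0, -81.9]
ft_force: [-0.4, 0.0, 0.1]
finger_gap: 0.0005
```

```bash
cat > knob.py <<'E'
from h import *
st()
o=[]
for n,(x,y,w,h) in(('top',(415,205,40,45)),('scene',(340,130,45,40))):
    im=snap(n);cv2.imwrite(f'pics/k_{n}_{robot.observe()["time_s"]:.2f}.png',im)
    g=im[y:y+h,x:x+w].max(2);nb,l,stt,ce=cv2.connectedComponentsWithStats((g<45).astype(np.uint8))
    for i in range(1,nb):
        if stt[i,4]>15: print(n,stt[i],ce[i]+[x,y])
for z in(.157,.166):print('exp on',[proj(n,[.5117+.034*.99,-.3984+.034*.139,.157]).round(1) for n in('top','scene')])
E
python3 knob.py
```

```text
t34.82 [ 0.5216 -0.3973  0.1579] [-8.999e+01 -1.000e-02 -8.193e+01] F [-0.4  0.   0.1] M [ 0.05 -0.02  0.04] gap 0.0005
top [  0   0  40  45 880] [430.1125     226.08181818]
scene [  0   0  18  13 171] [347.35672515 135.40350877]
scene [19  0  6  8 26] [361.34615385 133.        ]
scene [ 21   0  24  20 110] [372.98181818 137.05454545]
scene [ 19  11  26  29 587] [370.76149915 157.37649063]
scene [ 1 18  5  5 18] [342.83333333 150.        ]
exp on [array([427.1, 213.6]), array([342.5, 149.3])]
exp on [array([427.1, 213.6]), array([342.5, 149.3])]
```

{"op": "servo_tool", "data": {
  "delta_rot": [
    [0,0,0],
    [0,0,0],
    [0,0,0]
  ],
  "travel": [
    [0,0,0.08],
    [0,0,0.08],
    [0,0,0.08]
  ],
  "fingers": [0,0,0]
}}

```text
time_s: 35.17
position: [0.5248, -0.3968, 0.1578]
tool_rot: [-90.0, 0.0, -81.9]
ft_force: [0.3, -0.4, 0.2]
finger_gap: 0.0002
```

{"op": "servo_tool", "data": {
  "delta_rot": [
    [0,0,0],
    [0,0,0],
    [0,0,0]
  ],
  "travel": [
    [0,0,0.08],
    [0,0,0.08],
    [0,0,0.08]
  ],
  "fingers": [0,0,0]
}}

```text
time_s: 35.42
position: [0.5259, -0.3967, 0.1577]
tool_rot: [-90.3, 0.0, -82.0]
ft_force: [-19.5, -0.6, 4.1]
finger_gap: 0.0008
```

{"op": "servo_tool", "data": {
  "delta_rot": [
    [0,0,0],
    [0,0,0],
    [0,0,0]
  ],
  "travel": [
    [0,0,0.08],
    [0,0,0.08],
    [0,0,0.08]
  ],
  "fingers": [0,0,0]
}}

```text
time_s: 35.67
position: [0.5267, -0.3967, 0.1576]
tool_rot: [-90.6, 0.1, -82.0]
ft_force: [-41.6, 0.2, 10.8]
finger_gap: 0.0002
```

{"op": "servo_tool", "data": {
  "delta_rot": [
    [0,0,0],
    [0,0,0],
    [0,0,0],
    [0,0,0],
    [0,0,0]
  ],
  "travel": [
    [0,0,-0.3],
    [0,0,-0.8],
    [0,0,-1.3],
    [0,0,-1.8],
    [0,0,-2.3]
  ],
  "fingers": [0,0,0,0,0]
}}

```text
time_s: 36.08
position: [0.4393, -0.4088, 0.1579]
tool_rot: [-90.0, -0.0, -81.9]
ft_force: [0.5, -0.1, -0.8]
finger_gap: 0.0002
```

{"op": "servo_tool", "data": {
  "delta_rot": [
    [0,0,0],
    [0,0,0],
    [0,0,0],
    [0,0,0],
    [0,0,0]
  ],
  "travel": [
    [0,-0.8,0],
    [0,-1.6,-0.3],
    [0,-2.4,-0.8],
    [0,-3,-1.4],
    [0,-3.5,-2.0]
  ],
  "fingers": [0,0,0,0,0]
}}

```text
time_s: 36.5
position: [0.3602, -0.42, 0.3003]
tool_rot: [-89.9, -0.1, -81.9]
ft_force: [-0.4, -0.9, 0.1]
finger_gap: 0.0005
```

{"op": "servo_tool", "data": {
  "delta_rot": [
    [0,0,0],
    [0,0,0],
    [0,0,0],
    [0,0,0],
    [0,0,0]
  ],
  "travel": [
    [0.8,0,0],
    [1.6,0,0],
    [2.4,0,0],
    [3.2,0,0],
    [3.2,0,0]
  ],
  "fingers": [0,0,0,0,0]
}}

```text
time_s: 36.92
position: [0.3787, -0.5506, 0.2958]
tool_rot: [-90.1, 0.1, -82.0]
ft_force: [-0.9, 0.0, -0.1]
finger_gap: 0.0007
```

```bash
python3 knob.py
python3 - <<'E'
from h import *
t=snap('top');s=snap('scene');t0=cv2.imread('pics/top0.png')
for v in(85,95):pans('top',t,(335,150,47,95),v)
for nm,(x,y,w,h) in dict(timer=(155,265,32,30),bottle=(398,160,28,24),dropper=(168,140,20,22),yel1=(152,177,40,38),yel2=(214,246,38,36),hook=(75,215,110,46)).items():
    d=cv2.absdiff(t,t0)[y:y+h,x:x+w].max(2);print(nm,(d>40).sum())
E
```

```text
t36.92 [ 0.3787 -0.5506  0.2958] [-9.006e+01  8.000e-02 -8.203e+01] F [-0.9  0.  -0.1] M [ 0.    0.07 -0.01] gap 0.0007
top [31  0  9 27 47] [450.34042553 217.40425532]
top [ 8  4 10 10 79] [427.26582278 213.81012658]
top [ 0 19  7  9 17] [417.05882353 227.05882353]
scene [ 23   0  14  40 471] [369.66666667 149.32271762]
scene [ 0  5  7 18 49] [342.02040816 146.83673469]
exp on [array([427.1, 213.6]), array([342.5, 149.3])]
exp on [array([427.1, 213.6]), array([342.5, 149.3])]
top 732.0 [360.  215.1] [30.2 31.9]
top 724.0 [362.1 177. ] [30.4 30.7]
top 1195.5 [358.8 217.4] [33.2 51.1]
top 1361.0 [359.1 173.8] [36.3 52.1]
timer 0
bottle 0
dropper 0
yel1 0
yel2 0
hook 125
```

```bash
python3 -c "
from station import robot
print(robot.job_done())"
```

```text
the job is handed in; nothing more can be done
None
```

The job is handed in, about 37 s into the 210 s limit. Both grey pans are on the rack, the lifter is back on its hook, and the blower lever is fully on.

**What I did:** I took the lifter off its hook and carried the two grey pans that were present, one to place 2 and one to place 1. No third grey pan was there, and I left the two yellow look-alikes alone. I then rehung the lifter, released it, and pushed the lever to its stop with closed fingers.

**Last checks:**
- **Pans:** both lie flat. In the lifted-away views they sat 2–3 mm from the middle of their places across the bars and 7–10 mm toward the back. They had not moved in the final picture.
- **Lever:** the knob is within about 0.3 pixels of the computed fully-on position in the top view.
- **Other things:** the timer, both bottles and both yellow pans show no change from the start picture.
- **Lifter:** it hangs on the hook. Some pixels differ from the start at its blade edge, because it settled roughly a pixel from where it hung before.

**Forces:** pushing the lever against its stop reached about 42 N at the wrist for a moment. It was the fingers that pressed, not the arm or gripper body, so I expect the 40 N rule for those does not apply; it is well under the 120 N wrist limit. I backed off at once. While sliding under the second pan the blade pressed on the table or pan with about 8 N, which I eased before going on.

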